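# Set the shell section under the sampling drill and hold its guard up

### The arm

A 7-joint arm with a two-finger parallel gripper is mounted at the origin on the work surface. World frame = base frame: x ahead of the robot, y to its left, z up, the work surface at z = 0. Lengths are in m, angles in rad, forces in N, time in s.
With the tool pointing down it reaches from about 0.4 to 0.85 m from the base axis. Payload 4.4 kg.
Tool frame: the origin (TCP) lies at the very end of the fingers, on their centre line; the grasp point (between the pads) lies 19 mm behind it; y points along the fingers, z is the direction in which the jaws open and shut, and the axes are right-handed (so a half turn about y gives the same grasp; the last joint's range is limited). The gripper opens to 94 mm and grips with 3 to 60 N. Pads are 16 mm wide; open, the fingers measure 119 mm over their backs; the gripper's body (75 mm by 177 mm) begins 78 mm behind the grasp point.
Start: joints at [1.23, 0.628, 0.038, 1.517, -0.027, 0.996, -0.02], TCP at [0.176, -0.626, 0.205] pointing down, gripper open.
Joint ranges: [-3.06, 3.06], [-0.37, 2.12], [-1.25, 1.32], [0.18, 2.47], [-1.1, 4.24], [0.23, 1.98], [-2.94, 2.94]. Speed limits (rad/s): [2.57, 2.57, 3.14, 3.14, 3.14, 3.14, 3.14].

### API

Orientations are given as a unit quaternion [w, x, y, z].
In Python, from bench import robot gives the robot as it stands.
- The arm moves only by the tool apply_moves, never from a script. Its argument "rows" is a list of rows, each a list of 3 entries, a list of its own where there are three numbers: the opening in per cent of the stroke, from 0 (shut) to 100 (fully open), then the shift along the tool's x, y, z in m, then the turn about the tool's y in rad. In form: [[jaw, [dx, dy, dz], spin], ...]. A call has 1 to 12 rows; each row shifts and turns the pose as measured when the row begins, along the tool's axes as they then stand; what a row does not reach is not made up. A row lasts 1/10 s, in which the tool goes at most 50 mm and 8.59 degrees, less where a joint would pass 70% of its speed; a pose out of reach is approached as far as the arm can. A call with a gripper value outside its range is refused whole. The fingers move at their own pace and stop on an object; "squeeze" is the grip in N (left out, the last holds). Time passes only in rows, so rows that do not move let the fingers close. It gives the time, the measured TCP pose, the force and the opening at its end, in the units of the state.
- robot.get_state(): the state, without advancing time (a new reading comes with each control period).
- robot.camera(name): name is "scene" or "side" or "wrist"; returns a dict with "image" (400x640x3 uint8, red, green, blue), "fx", "fy", "cx", "cy" (pixels), "position" and "orientation" of the camera in the world. Camera axes: x right, y up, looking along -z (the intrinsics and any distortion apply to the point x, -y, -z); pixel columns grow to the right and rows downward; lengths in m; the calibration is good to about 2 mm. A picture is of the moment at which its call begins. There is no depth.
- robot.job_done(): hands the job in, once; it reports no verdict.
The state is a dict: "time_s": time; "q": joint angles; "joint_vel": joint speeds; "joint_torque": joint torques, N m; "tool_pos": TCP position; "orientation": TCP orientation; "force": force on the tool from outside, world axes, zero at the start; "wrist_torque": the same for the moment, N m; "gripper_width": opening from 0.0 (shut) to 1.0 (fully open).
Only numpy, scipy, OpenCV 4.12 (cv2) and the standard library are available. Lean on these libraries where they do the work, as an engineer would, in place of code of your own. Each camera call takes 0.05 s, during which the arm holds its last target.

### The job

With the drill's clear guard still down, slide the little drill vise flat across the drill's table until the red ink dot on the shell section sits right under the tip of the bit, and let go of the vise. Then lift the guard, which springs shut, and hold it swung open 60 degrees from hanging straight down so I can check the dot against the bit with my loupe: finish while still holding it there. Do not touch the bit, do not disturb the aim, and leave the other things on the bench where they are.

Things in the scene. Friction and masses are not known exactly. Their poses are not given: they have to be found in the camera images.
- drill: Small dark grey bench drill, fixed. Origin on the spindle axis at bench level; its -x points to the operator's side (front), +x to the column, z up. Flat table 340 mm (x) by 200 mm (y) centred on the origin, top 20 mm above the bench. Column (radius 16 mm) at x = +125 mm. Head 180 to 267 mm above the bench, 62 mm wide (its top cover 72 mm), front face at x = -36 mm, motor behind the column.
- bit_tip (a point): Tip of the drill bit (3 mm thick steel bit, pointing down), on the spindle axis 78 mm above the bench, 12 mm above the top of the shell section when that is under it. It does not move relative to the drill.
- bit: The thin bit itself, fixed on the drill, origin at its tip; it reaches up 25 mm into the chuck (radius 12 mm, from 103 mm above the bench). On the head's side at drill y = -30 to -65 mm, x = +15 to +60 mm, 195 to 265 mm above the bench, stands a short feed lever with a black ball.
- guard (a joint): Swing of the clear chip guard: 0 = hanging straight down (rest), growing as its lower edge swings out to the front (drill -x) and up, to 1.75 rad; 60 degrees is 1.047 rad. Its weight and a light spring close it: about 0.5 to 2 N at the knob. Clear panel 92 mm wide, 85 mm long, side wings 23 mm deep, yellow lower edge 80 mm above the bench when down (14 mm above the shell section passing beneath).
- guard_hinge (a point): Middle of the guard's hinge pin, fixed on the drill at drill frame (-45, 0, 165) mm; the pin runs along drill y. Axes as the drill's.
- guard_grip (a point): Centre of the guard's yellow lift knob: a roller 16 mm in diameter, 18 mm wide along drill y, on a 7 mm thick stem in front of the guard. Guard down: 32 mm in front of the hinge pin and 68 mm below it (97 mm above the bench); it turns about the pin with the guard, its axes too. Pinched by its flat ends (fingers closing along drill y) it can pivot between the fingers.
- mark (a point): Red ink dot, 6 mm across, on the top face of the shell section (pale resin block with brown rings) clamped in the vise: 46 mm above the drill's table. Axes are the vise's: -x towards its screw handle, z up.
- vise_handle (a point): Centre of the vise's black screw handle: a cylinder 24 mm in diameter, 36 mm long along vise x, its axis 28 mm above the drill's table (48 mm above the bench). It lies 139 mm from the red dot along the vise's -x and in line with it. Axes are the vise's.
- vise: Small steel drill vise (about 0.75 kg) standing loose on the drill's table. Origin under the middle of its bed (110 mm long in x, 50 mm wide in y); bed 18 mm high, jaws and screw block 41 mm high, resin block 46 mm high at x = +29 mm; screw and handle stick out at -x to x = -130 mm.
- reagent_bottle_mid (a point): Bystander: clear bottle with blue cap, 56 mm in diameter, 105 mm high; the point is half-way up.
- vial_mid (a point): Bystander: small amber vial with white cap, 28 mm in diameter, 52 mm high; the point is half-way up.
- petri_dish_mid (a point): Bystander: closed glass dish, 92 mm in diameter, 18 mm high; the point is half-way up.
- dust_brush_grip (a point): Bystander: dusting brush about 170 mm long lying on the bench; the point is on its handle.
Not all that is in view belongs to the job. There is more than one size of the vise; the one meant has the size given above.

How it is judged:
By the outcome, as a careful person would: the job done as asked, in the order asked, and still so for the second after the job is handed in, while the arm keeps its last pose, push and grip.
It also fails if it takes over 51 s, if anything falls off the work surface, if the arm or the gripper's body presses on something with over 40 N, if the wrist force passes 120 N, or if a joint passes its speed limit or range.

## Working session

There is one attempt and no reset: what is moved stays moved. The work goes in short steps, Python scripts to look and compute and a tool call to move; the robot and the scene stay as the last step left them, time stands still between calls to the robot, and variables do not carry over. Pictures are saved under pics/ and viewed, and the job is handed in when it is done.

Besides the shell and the picture viewer there is one more tool, called by a JSON object that holds its "op" and its "data", one argument or row to a line. apply_moves: Moves the arm, as the interface text tells. Its arguments: {"type":"object","properties":{"rows":{"type":"array","items":{"type":"array"}},"squeeze":{"type":"number"}},"required":["rows"]}

```bash
ls; mkdir -p pics
python3 - <<'E'
from bench import robot
import cv2,json
for n in ["scene","side","wrist"]:
    c=robot.camera(n)
    cv2.imwrite(f"pics/{n}0.png",c["image"][:,:,::-1])
    print(n,{k:v for k,v in c.items() if k!="image"})
print(robot.get_state())
E
```

```text
pics
scene {'fx': 444.79121116403, 'fy': 444.79121116403, 'cx': 315.4245910668785, 'cy': 206.879467500444, 'position': array([1.2017212 , 0.27127806, 0.76206555]), 'orientation': array([0.50887156, 0.21325389, 0.33300632, 0.76464326])}
side {'fx': 420.6231108946193, 'fy': 420.6231108946193, 'cx': 325.6291219922426, 'cy': 200.95552378734752, 'position': array([ 0.85546994, -0.00891643,  0.77495893]), 'orientation': array([0.71605925, 0.13827535, 0.13279234, 0.6711969 ])}
wrist {'fx': 290.94160422476705, 'fy': 290.94160422476705, 'cx': 319.44709441523923, 'cy': 202.62604148030374, 'position': array([ 0.23929143, -0.60731255,  0.38314214]), 'orientation': array([ 0.7921525 , -0.09275134,  0.07091015, -0.59905205])}
{'time_s': 0.15, 'q': array([ 1.23018535,  0.62912522,  0.03845335,  1.5180992 , -0.02698825,
        0.99633004, -0.02001615]), 'joint_vel': array([-0.00231546, -0.00229267,  0.00011212, -0.00214381,  0.00056235,
        0.00016958, -0.0007563 ]), 'joint_torque': array([ 1.87888458e-03, -5.50097322e+01,  1.14545915e+00, -1.86819631e+01,
       -5.21010265e-02,  2.09801761e-02,  1.00722393e-04]), 'tool_pos': array([ 0.17627722, -0.62512084,  0.20478345]), 'orientation': array([ 0.09677397, -0.09692676,  0.70094726, -0.69993781]), 'force': array([-0.27052469,  0.21095718,  0.80201195]), 'wrist_torque': array([-0.04744183, -0.04821091,  0.0335896 ]), 'gripper_width': 1.0004231883354886}
```

View pics/scene0.png

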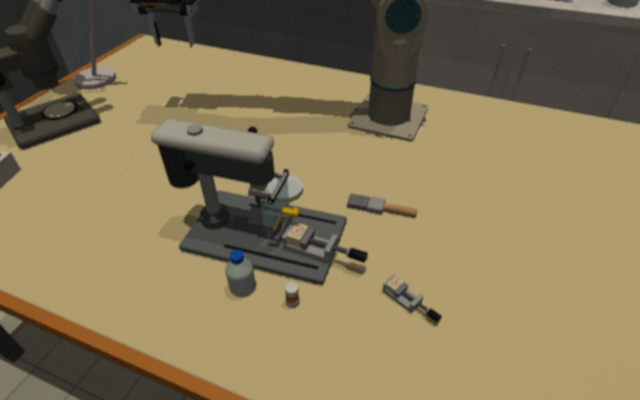

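View pics/side0.png

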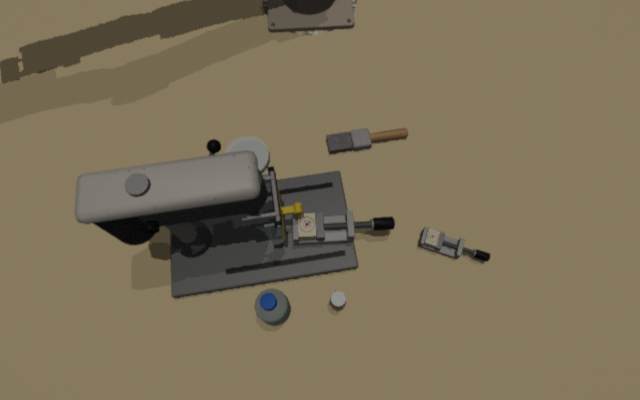

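View pics/wrist0.png

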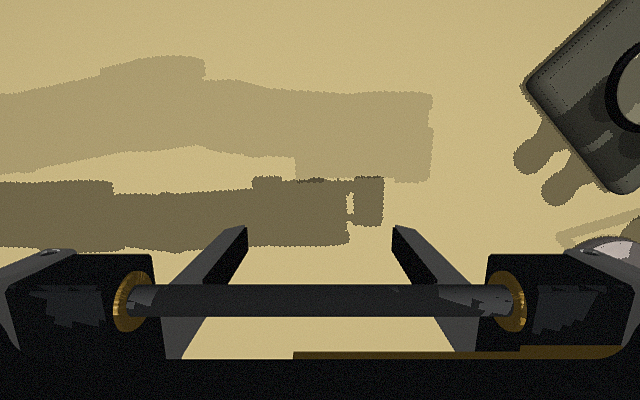

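```bash
cat > h.py <<'E'
import numpy as np, cv2
from bench import robot
from scipy.spatial.transform import Rotation as R
def rot(q): return R.from_quat([q[1],q[2],q[3],q[0]])
def px2z(c,u,v,z):
    d=np.array([(u-c["cx"])/c["fx"],-(v-c["cy"])/c["fy"],-1.])
    d=rot(c["orientation"]).apply(d); p=np.array(c["position"])
    return p+d*(z-p[2])/d[2]
def proj(c,P):
    p=rot(c["orientation"]).inv().apply(np.atleast_2d(P)-c["position"])
    return np.c_[c["cx"]+c["fx"]*p[:,0]/-p[:,2], c["cy"]-c["fy"]*p[:,1]/-p[:,2]]
def crop(img,x0,y0,w,h,s,fn):
    im=cv2.resize(img[y0:y0+h,x0:x0+w,::-1],None,fx=s,fy=s,interpolation=cv2.INTER_CUBIC)
    cv2.imwrite(fn,im)
E
python3 - <<'E'
from h import *
c=robot.camera("side"); crop(c["image"],160,140,240,160,3.3333,"pics/side1.png")
c=robot.camera("scene"); crop(c["image"],170,110,240,170,3.3333,"pics/scene1.png")
E
```

```text
(no output)
```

View pics/side1.png

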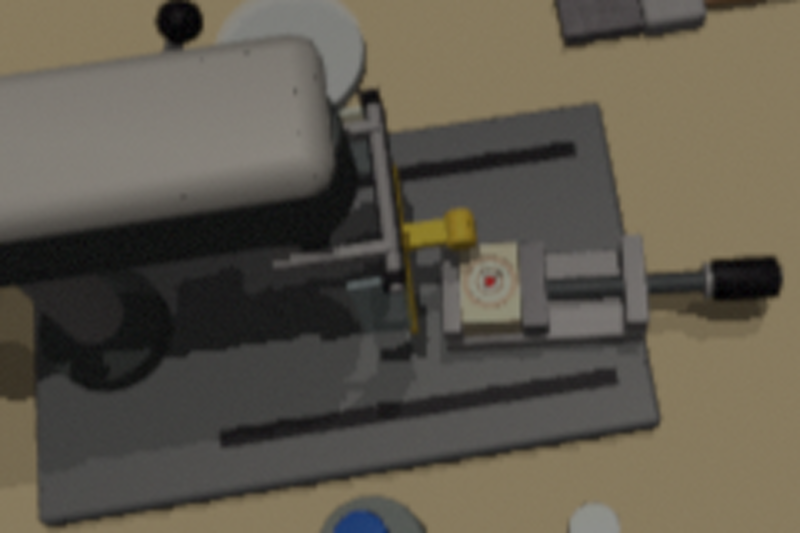

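View pics/scene1.png

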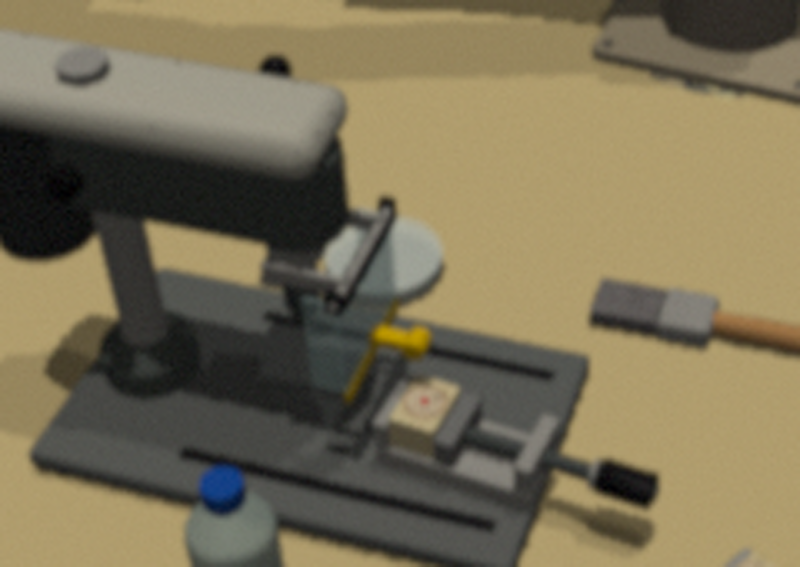

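Run:
```python
from h import *
S=robot.camera("side"); C=robot.camera("scene")
s=lambda u,v,z:px2z(S,160+u/3.3333,140+v/3.3333,z).round(4)
k=lambda u,v,z:px2z(C,170+u/3.3333,110+v/3.3333,z).round(4)
print("side table",s(598,103,.02),s(658,425,.02),s(45,522,.02))
print("scene table",k(587,359,.02),k(33,457,.02),k(160,272,.02))
print("dot",s(490,281,.066),k(425,401,.066))
print("handle", s(712,281,.052),s(778,277,.052),k(598,475,.05),k(652,485,.05))
print("knob", s(458,229,.097),k(417,340,.097))
print("small dot",px2z(S,433,239,.03))
```

```text
side table [0.4865 0.0387 0.02  ] [0.6835 0.0566 0.02  ] [ 0.7145 -0.2742  0.02  ]
scene table [0.4904 0.0374 0.02  ] [ 0.7179 -0.2727  0.02  ] [ 0.5252 -0.2944  0.02  ]
dot [ 0.6105 -0.0297  0.066 ] [ 0.6105 -0.0317  0.066 ]
handle [0.6135 0.0904 0.052 ] [0.6136 0.1265 0.052 ] [0.6139 0.089  0.05  ] [0.6088 0.123  0.05  ]
knob [ 0.5917 -0.044   0.097 ] [ 0.5895 -0.0457  0.097 ]
small dot [0.64174144 0.19947398 0.03      ]
```

Run:
```python
from h import *
from scipy.optimize import least_squares
S=robot.camera("side"); C=robot.camera("scene"); W=robot.camera("wrist")
# drill-frame points and pixels
a=lambda u,v:(160+u/3.3333,140+v/3.3333); b=lambda u,v:(170+u/3.3333,110+v/3.3333)
# yaw: drill +x dir=(cos,sin) ; 
obs=[(S,(-.17,None,.02),a(598,103)),(S,(-.17,None,.02),a(658,425)),(S,(.17,None,.02),a(45,522)),
     (C,(-.17,None,.02),b(587,359)),(C,(.17,None,.02),b(33,457)),(C,(.17,None,.02),b(160,272)),
     (S,(-.077,0,.097),a(460,229)),(C,(-.077,0,.097),b(418,340))]
ys=[1,-1,-1,1,-1,1]
# +x drill ~ world -y => +y drill ~ world +x ; near base corner (small x) has y=-.1
ys=[-.1,.1,.1,-.1,.1,-.1,0,0]
def f(p,full=False):
    c,s=np.cos(p[2]),np.sin(p[2]); r=[]
    for (cam,(X,_,Z),uv),Y in zip(obs,ys):
        P=[p[0]+c*X-s*Y,p[1]+s*X+c*Y,Z]
        r+=list(proj(cam,P)[0]-uv)
    return np.array(r)
r=least_squares(f,[.6,-.118,-1.47])
print(r.x,r.fun.reshape(-1,2).round(2))
p=r.x;c,s=np.cos(p[2]),np.sin(p[2])
D=lambda X,Y,Z:np.array([p[0]+c*X-s*Y,p[1]+s*X+c*Y,Z])
print("tip S,C",proj(S,D(0,0,.078)),proj(C,D(0,0,.078)))
print("hinge",D(-.045,0,.165),proj(S,[D(-.045,-.046,.165),D(-.045,.046,.165)]),proj(C,[D(-.045,-.046,.165),D(-.045,.046,.165)]))
print("knob",D(-.077,0,.097))
st=robot.get_state();T=rot(st["orientation"]);print(T.as_matrix().round(3))
print("cam in tool",T.inv().apply(W["position"]-st["tool_pos"]),"look",T.inv().apply(rot(W["orientation"]).apply([0,0,-1])))
np.save("drill.npy",p)
```

```text
[ 0.60054199 -0.11916056 -1.46987936] [[ 0.49 -1.18]
 [ 1.88 -0.43]
 [-2.41  1.64]
 [ 1.93 -1.51]
 [-1.86 -0.95]
 [ 0.15 -2.1 ]
 [ 0.28  0.53]
 [ 0.38  1.38]]
tip S,C [[255.60237466 219.88317207]] [[263.26255008 212.63885384]]
hinge [ 0.59600843 -0.07438951  0.165     ] [[271.9160698  170.94346916]
 [278.91084498 224.23285314]] [[287.25804865 173.02626817]
 [271.48079423 201.15607318]]
knob [ 0.59278456 -0.04255232  0.097     ]
[[-0.962  0.     0.271]
 [-0.271  0.    -0.962]
 [-0.    -1.    -0.   ]]
cam in tool [-0.06549475 -0.17842514 -0.00027853] look [2.31895956e-01 9.72740441e-01 5.48261525e-04]
```

```bash
cat >> h.py <<'E'
def plan(wps,maxd=.048,maxa=.14,st=None):
    """wps: list of (pos,yaw tool-x deg, [nmin]); prints rows (no jaw)"""
    st=st or robot.get_state(); p=np.array(st["tool_pos"]); m=rot(st["orientation"]).as_matrix()
    yaw=np.arctan2(m[1,0],m[0,0]); 
    for pos,yd in wps:
        pos=np.array(pos,float); y1=np.radians(yd); dy=(y1-yaw+np.pi)%(2*np.pi)-np.pi
        n=int(max(np.ceil(np.linalg.norm(pos-p)/maxd),np.ceil(abs(dy)/maxa),1))
        for i in range(n):
            d=(pos-p)/n; a=yaw+dy*i/n
            x=np.array([np.cos(a),np.sin(a),0]); z=np.array([np.sin(-a),np.cos(a),0])*-1  # z = x cross y, y=-Z
            z=np.cross(x,[0,0,-1])
            print([[round(float(d@x),4),round(float(-d[2]),4),round(float(d@z),4)],round(float(-dy/n),4)])
        print('--'); p=pos;yaw=yaw+dy
E
python3 - <<'E'
from h import *
az=lambda a,r,z:[r*np.cos(np.radians(a)),r*np.sin(np.radians(a)),z]
plan([(az(-74,.5,.3),-164.3)]+[(az(a,.47,.3),-164.3+(a+74)) for a in (-68,-62)])
E
```

```text
[[-0.0005, -0.0236, -0.0375], 0.0002]
[[-0.0005, -0.0236, -0.0375], 0.0002]
[[-0.0005, -0.0236, -0.0375], 0.0002]
[[-0.0005, -0.0236, -0.0375], 0.0002]
--
[[-0.0245, -0.0, -0.0164], -0.0524]
[[-0.0253, -0.0, -0.0151], -0.0524]
--
[[-0.0246, -0.0, -0.0014], -0.0524]
[[-0.0246, -0.0, -0.0001], -0.0524]
--
```

{"op": "apply_moves", "data": {
  "rows": [
    [100,[0,-0.025,-0.038],0],
    [100,[0,-0.025,-0.038],0],
    [100,[0,-0.025,-0.038],0],
    [100,[0,-0.025,-0.038],0],
    [100,[-0.045,0,0],-0.095],
    [100,[-0.045,0,0],-0.095],
    [100,[-0.045,0,0],-0.095],
    [100,[-0.045,0,0],-0.095]
  ]
}}

```text
time_s: 1.3
tool_pos: [0.2947, -0.4036, 0.3077]
orientation: [-0.225, 0.227, -0.669, 0.671]
force: [0.8, -0.4, 0.1]
gripper_width: 1.0
```

{"op": "apply_moves", "data": {
  "rows": [
    [100,[-0.046,0,0],-0.09],
    [100,[-0.046,0,0],-0.09],
    [100,[-0.046,0,0],-0.09],
    [100,[-0.046,0,0],-0.09],
    [100,[-0.046,0,0],-0.09],
    [100,[-0.046,0,0],-0.09],
    [100,[-0.046,0,0],-0.09],
    [100,[-0.046,0,0],-0.09],
    [100,[-0.046,0,0],-0.09],
    [100,[-0.046,0,0],-0.09],
    [100,[-0.046,0,0],-0.09],
    [100,[-0.046,0,0],-0.09]
  ]
}}

```text
time_s: 2.5
tool_pos: [0.5139, 0.0948, 0.3075]
orientation: [0.548, -0.548, 0.443, -0.451]
force: [1.0, -0.2, -1.3]
gripper_width: 0.999
```

Run:
```python
from h import *
st=robot.get_state();print(st['q'])
plan([([.6125,.16,.30],-90.8)])
```

```text
[ 0.14432762  0.37114767 -0.54389808  1.7223045   0.2230898   1.10177458
 -0.26827517]
[[-0.0147, 0.0025, 0.0365], 0.0718]
[[-0.0173, 0.0025, 0.0354], 0.0718]
[[-0.0198, 0.0025, 0.0341], 0.0718]
--
```

{"op": "apply_moves", "data": {
  "rows": [
    [100,[-0.015,0.003,0.036],0.072],
    [100,[-0.017,0.003,0.036],0.072],
    [100,[-0.02,0.003,0.036],0.072],
    [100,[0,0,0],0]
  ]
}}

```text
time_s: 2.9
tool_pos: [0.6142, 0.1725, 0.2995]
orientation: [-0.499, 0.496, -0.499, 0.505]
force: [-0.9, 0.7, -0.8]
gripper_width: 0.995
```

Run:
```python
from h import *
c=robot.camera("wrist"); cv2.imwrite("pics/w1.png",c["image"][:,:,::-1])
print(robot.get_state()['tool_pos'])
```

```text
[0.61243908 0.17101057 0.29987964]
```

View pics/w1.png

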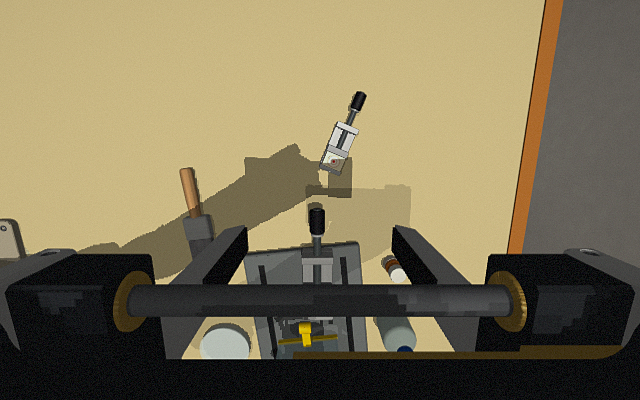

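Run:
```python
from h import *
c=robot.camera("wrist"); crop(c["image"],240,190,140,110,5,"pics/w1c.png")
print(px2z(c,317,209,.056),px2z(c,317,234,.056))
plan([([.6125,.108,.12],-90.8),([.6125,.108,.031],-90.8)])
```

```text
[0.60910964 0.12588017 0.056     ] [0.60878187 0.08622813 0.056     ]
[[0.0154, 0.0451, 0.0004], 0.0016]
[[0.0154, 0.0451, 0.0004], 0.0016]
[[0.0154, 0.0451, 0.0004], 0.0016]
[[0.0154, 0.0451, 0.0004], 0.0016]
--
[[0.0, 0.0445, 0.0], -0.0]
[[0.0, 0.0445, 0.0], -0.0]
--
```

View pics/w1c.png

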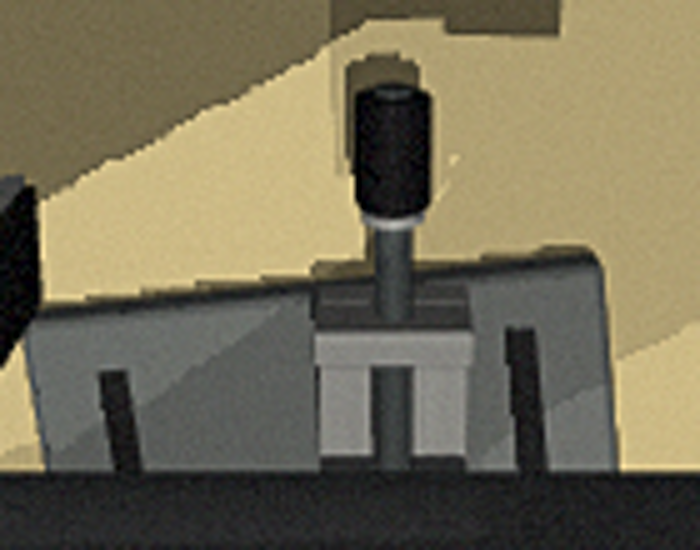

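{"op": "apply_moves", "data": {
  "rows": [
    [100,[0.015,0.045,0.001],0],
    [100,[0.015,0.045,0.001],0],
    [100,[0.015,0.045,0],0],
    [100,[0.015,0.045,0],0],
    [100,[0,0.035,0],0],
    [100,[0,0.03,0],0],
    [100,[0,0.01,0],0]
  ]
}}

```text
time_s: 3.7
tool_pos: [0.6141, 0.0968, 0.0467]
orientation: [-0.5, 0.495, -0.496, 0.509]
force: [-0.5, -0.1, 0.5]
gripper_width: 1.001
```

Run:
```python
from h import *
c=robot.camera("wrist"); crop(c["image"],140,150,360,240,2.2,"pics/w2.png")
plan([([.6115,.107,.031],-90.8)])
```

```text
[[-0.01, 0.0155, -0.0027], 0.0033]
--
```

View pics/w2.png

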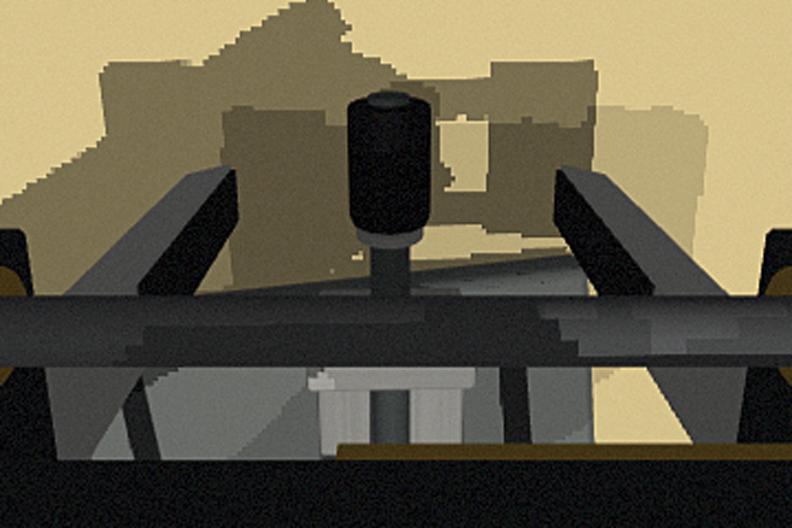

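{"op": "apply_moves", "data": {
  "rows": [
    [100,[-0.01,0.01,-0.002],0.003],
    [100,[0,0.006,0],0],
    [100,[0,0,0],0]
  ]
}}

```text
time_s: 4.05
tool_pos: [0.6144, 0.1081, 0.0335]
orientation: [-0.501, 0.492, -0.496, 0.511]
force: [-0.6, -0.4, 0.2]
gripper_width: 0.996
```

Run:
```python
from h import *
plan([([.6115,.107,.031],-90.8)])
```

```text
[[0.0011, 0.0025, -0.0029], -0.0002]
--
```

{"op": "apply_moves", "data": {
  "rows": [
    [100,[0,0.003,-0.003],0],
    [100,[0,0,0],0],
    [15,[0,0,0],0],
    [15,[0,0,0],0],
    [15,[0,0,0],0],
    [15,[0,0,0],0]
  ],
  "squeeze": 15
}}

```text
time_s: 4.65
tool_pos: [0.6135, 0.1094, 0.0335]
orientation: [-0.503, 0.491, -0.494, 0.512]
force: [0.2, -0.5, -0.7]
gripper_width: 0.698
```

Run:
```python
from h import *
st=robot.get_state(); print(st['tool_pos'],st['force'],st['gripper_width'])
S=robot.camera("side"); crop(S["image"],160,140,240,160,3.3333,"pics/side2.png")
```

```text
[0.61348293 0.10942746 0.03352603] [ 0.2129437  -0.45366969 -0.67950515] 0.6984092227606993
```

View pics/side2.png

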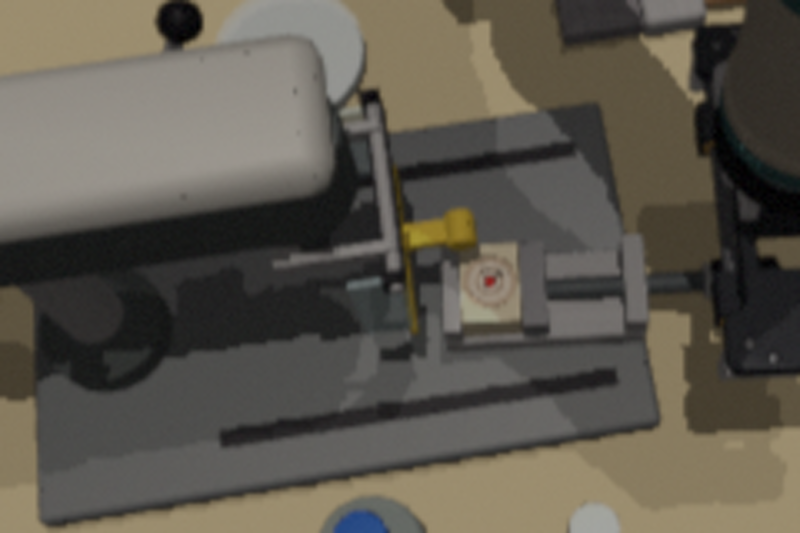

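{"op": "apply_moves", "data": {
  "rows": [
    [15,[0,0,0],0],
    [15,[0,0,0],0],
    [15,[0,0,0],0],
    [15,[0,0,0],0],
    [15,[0,0,0],0],
    [15,[0,0,0],0],
    [15,[0,0,0],0]
  ],
  "squeeze": 15
}}

```text
time_s: 5.4
tool_pos: [0.6133, 0.1092, 0.0333]
orientation: [-0.502, 0.491, -0.495, 0.512]
force: [-0.3, 0.4, -0.2]
gripper_width: 0.249
```

Run:
```python
from h import *
st=robot.get_state(); print(st['tool_pos'],st['force'],st['gripper_width'])
m=rot(st["orientation"]).as_matrix();print(m.round(3))
S=robot.camera("side"); crop(S["image"],160,140,240,160,3.3333,"pics/side3.png")
C=robot.camera("scene"); crop(C["image"],170,110,240,170,3.3333,"pics/scene3.png")
```

```text
[0.61332458 0.10920915 0.03329057] [-0.31622721  0.41762632 -0.15001899] 0.24894480670356944
[[-0.013  0.029  0.999]
 [-1.    -0.006 -0.013]
 [ 0.006 -1.     0.029]]
```

View pics/side3.png

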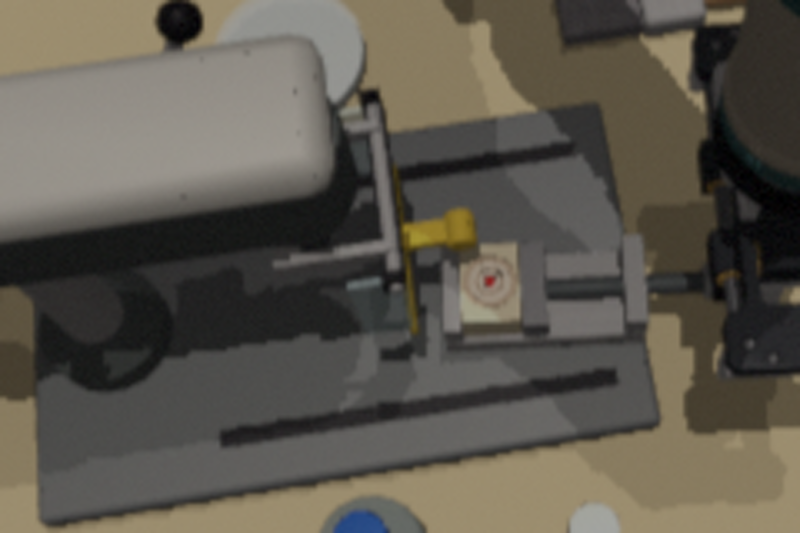

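View pics/scene3.png

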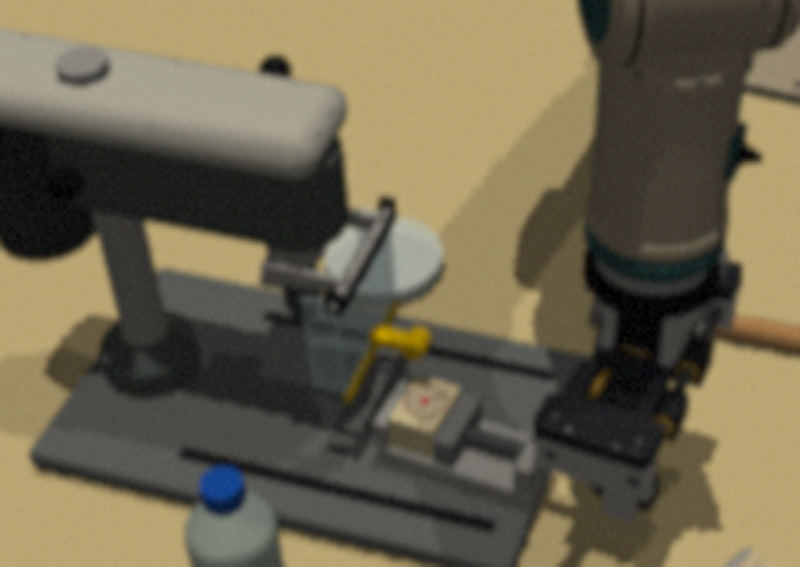

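{"op": "apply_moves", "data": {
  "rows": [
    [15,[0.006,0,0],0],
    [15,[0.01,0,-0.001],0],
    [15,[0.01,0,-0.001],0],
    [15,[0.01,0,-0.001],0],
    [15,[0.01,0,-0.001],0],
    [15,[0.01,0,-0.001],0],
    [15,[0.01,0,-0.002],0],
    [15,[0.004,0,-0.001],0],
    [15,[0,0,0],0]
  ]
}}

```text
time_s: 6.4
tool_pos: [0.6046, 0.0377, 0.0334]
orientation: [-0.505, 0.489, -0.495, 0.51]
force: [-0.3, 4.1, -2.5]
gripper_width: 0.248
```

```bash
cat > look.py <<'E'
from h import *
import sys
n=sys.argv[1]
st=robot.get_state(); print(st['tool_pos'],st['force'],st['gripper_width'])
m=rot(st["orientation"]).as_matrix();print(np.degrees(np.arctan2(m[1,0],m[0,0])))
S=robot.camera("side"); C=robot.camera("scene")
g=lambda im:np.clip(255*(im/255.)**.6,0,255).astype(np.uint8)
crop(g(S["image"]),225,185,100,70,7.5,f"pics/side{n}.png")
crop(g(C["image"]),235,170,100,75,7.5,f"pics/scene{n}.png")
E
python3 look.py 4
```

```text
[0.60455444 0.03770762 0.03335054] [-0.2722978   4.11983998 -2.46907714] 0.2479816174738489
-90.66570152163762
```

View pics/side4.png

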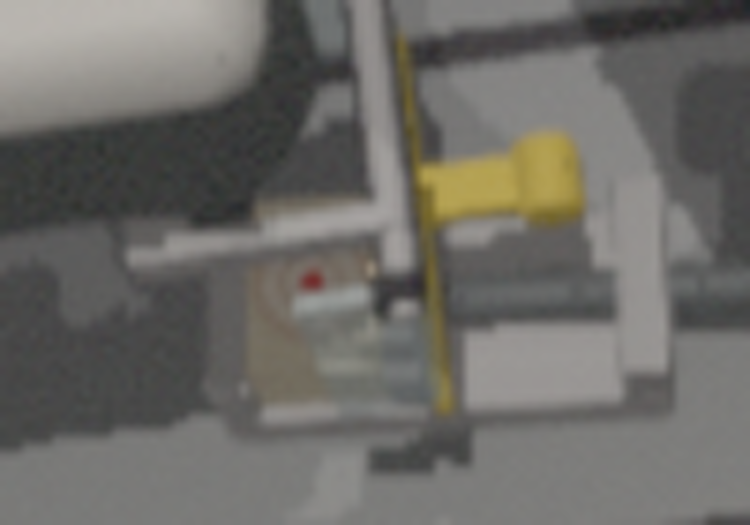

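View pics/scene4.png

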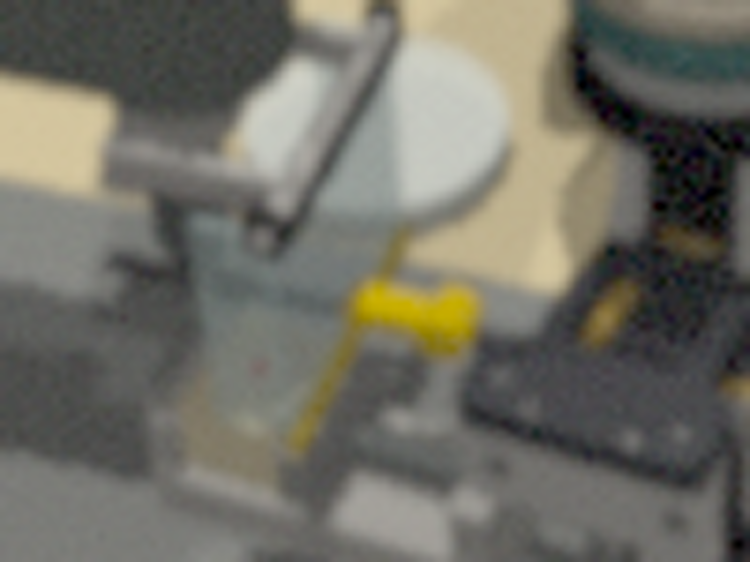

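Run:
```python
from h import *
S=robot.camera("side"); C=robot.camera("scene")
print(px2z(S,266.6,222.3,.066),px2z(C,269.4,218.9,.066))
p=np.load("drill.npy");c,s=np.cos(p[2]),np.sin(p[2])
D=lambda X,Y,Z:np.array([p[0]+c*X-s*Y,p[1]+s*X+c*Y,Z])
for n,cam,(x0,y0) in (("S",S,(225,185)),("C",C,(235,170))):
    im=np.clip(255*(cam["image"]/255.)**.5*1.2,0,255).astype(np.uint8)
    im=cv2.resize(im[y0:y0+70,x0:x0+90],None,fx=8,fy=8,interpolation=cv2.INTER_CUBIC)[:,:,::-1].copy()
    def dr(P,col):
        q=((proj(cam,P)-[x0,y0]+.5)*8).astype(int); cv2.polylines(im,[q.reshape(-1,1,2)],False,col,1)
    th=np.linspace(0,2*np.pi,40)
    dr([D(.012*np.cos(t),.012*np.sin(t),.103) for t in th],(0,255,0))
    dr([D(0,0,.103),D(0,0,.078)],(255,0,255))
    dr([D(.003*np.cos(t),.003*np.sin(t),.066) for t in th],(255,255,0))
    dr([D(-.045,-.046,.165),D(-.045,.046,.165),D(-.045,.046,.08),D(-.045,-.046,.08)],(0,255,255))
    cv2.imwrite(f"pics/ov{n}.png",im)
```

```text
[ 0.60201417 -0.10147355  0.066     ] [ 0.60252321 -0.10401155  0.066     ]
```

View pics/ovS.png

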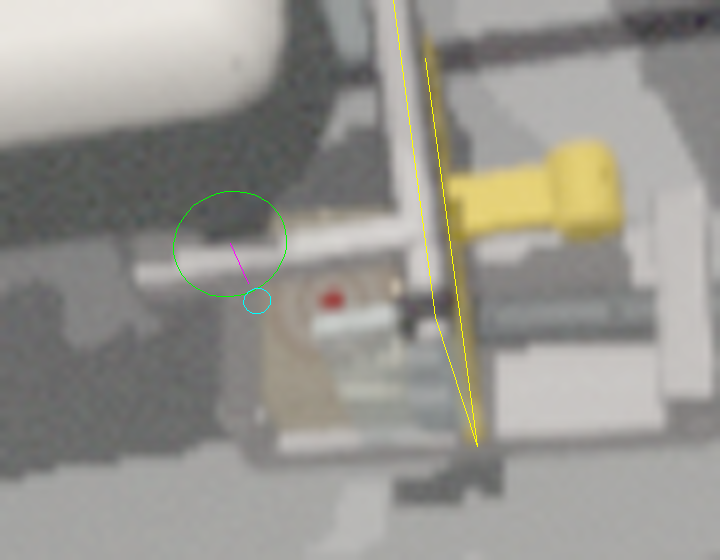

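View pics/ovC.png

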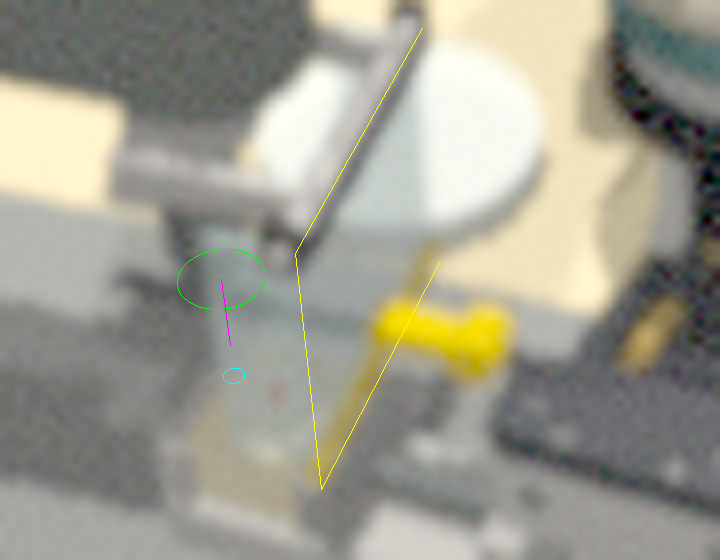

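```bash
cat > avg.py <<'E'
from h import *
import sys,pickle
n=sys.argv[1]; K=int(sys.argv[2]); cams=sys.argv[3].split(',')
out={}
for nm in cams:
    cs=[robot.camera(nm) for _ in range(K)]
    c=dict(cs[0]); c["image"]=np.mean([x["image"].astype(float) for x in cs],0); out[nm]=c
pickle.dump(out,open(f"avg{n}.pkl","wb"))
E
cat > show.py <<'E'
import pickle,numpy as np,cv2,sys
n,nm,x0,y0,w,h,s,gain,fn=sys.argv[1:]
x0,y0,w,h=map(int,(x0,y0,w,h));s=float(s)
im=pickle.load(open(f"avg{n}.pkl","rb"))[nm]["image"][y0:y0+h,x0:x0+w,::-1]
im=np.clip(im*float(gain),0,255).astype(np.uint8)
cv2.imwrite(fn,cv2.resize(im,None,fx=s,fy=s,interpolation=cv2.INTER_CUBIC))
E
python3 avg.py 5 10 scene,side
python3 show.py 5 scene 240 170 60 55 10 2 pics/sc5.png
python3 show.py 5 side 225 190 60 55 10 2 pics/si5.png
```

```text
(no output)
```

View pics/sc5.png

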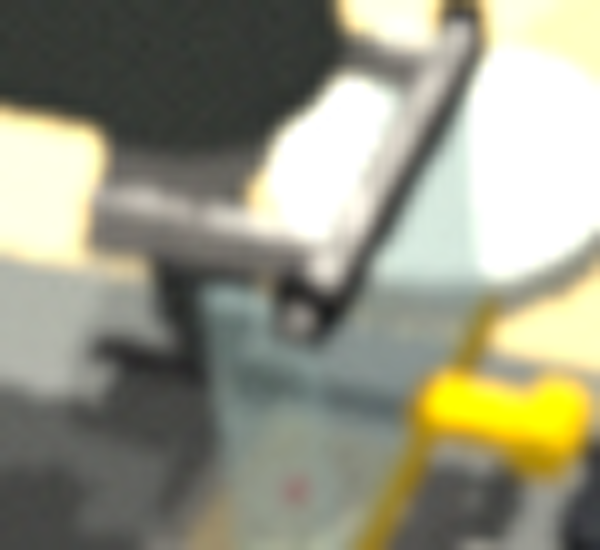

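View pics/si5.png

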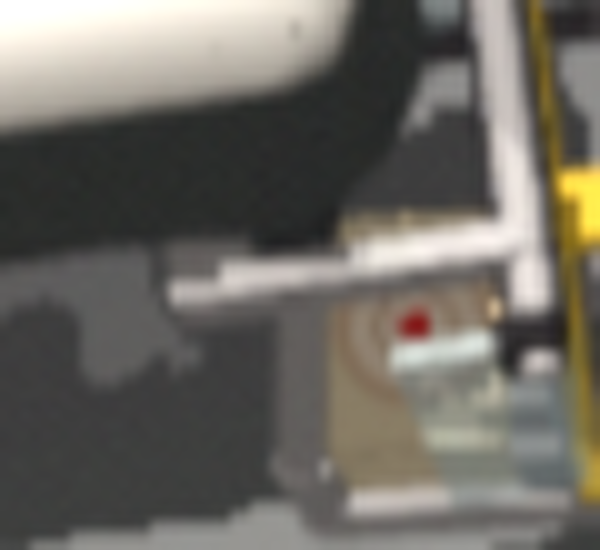

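```bash
python3 show.py 5 side 165 165 200 135 4 1.5 pics/si5b.png;  python3 show.py 5 scene 175 165 170 120 4.7 1.3 pics/sc5b.png
```

View pics/si5b.png

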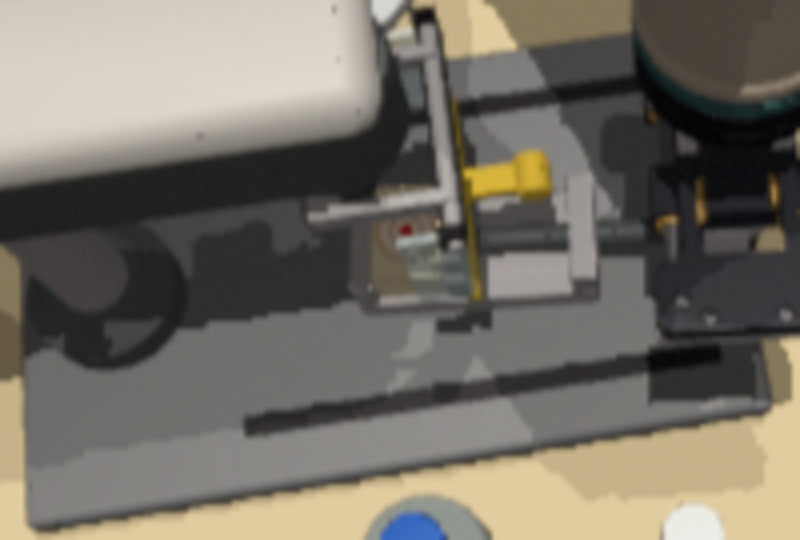

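View pics/sc5b.png

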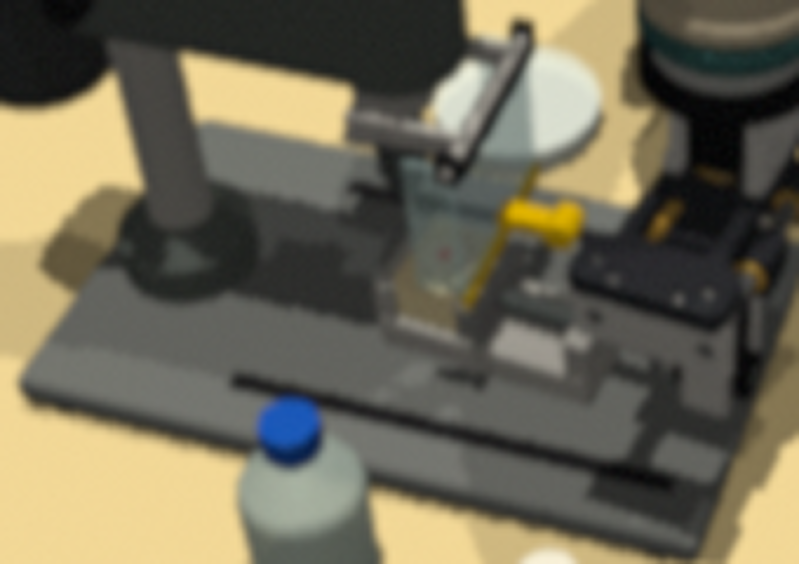

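Run:
```python
from h import *
S=robot.camera("side"); C=robot.camera("scene")
s=lambda u,v,z:px2z(S,165+u/4-.5,165+v/4-.5,z)
k=lambda u,v,z:px2z(C,175+u/4.7-.5,165+v/4.7-.5,z)
for f,sl,kn,dt in ((s,((245,426),(720,353)),(535,175),(406,230)),(k,((235,380),(670,482)),(566,223),(444,253))):
    a=f(*sl[0],.02);b=f(*sl[1],.02);d=a-b;print("yaw",np.degrees(np.arctan2(d[1],d[0])),a,b,np.linalg.norm(d))
    K=f(*kn,.097);T=f(*dt,.066)
    for y in (-84.2,-84.2-1):
        o=K[:2]+.077*np.array([np.cos(np.radians(y)),np.sin(np.radians(y))])
        print("knob",K[:2],"origin",o,"dot",T[:2],"need",o-T[:2])
p=np.load("drill.npy");print(p,np.degrees(p[2]))
c,s_=np.cos(p[2]),np.sin(p[2])
st=robot.get_state();print(st['tool_pos'])
```

```text
yaw -84.76675030110667 [ 0.67440688 -0.18260493  0.02      ] [0.65444346 0.03535471 0.02      ] 0.2188719828529754
knob [ 0.59095849 -0.04253034] origin [ 0.59873983 -0.11913615] dot [ 0.60137735 -0.10253631] need [-0.00263753 -0.01659985]
knob [ 0.59095849 -0.04253034] origin [ 0.59740169 -0.11926029] dot [ 0.60137735 -0.10253631] need [-0.00397567 -0.01672398]
yaw -84.14467495235732 [ 0.67549286 -0.18323989  0.02      ] [0.65345198 0.03168409 0.02      ] 0.2160511932794351
knob [ 0.58946081 -0.04613179] origin [ 0.59724215 -0.12273761] dot [ 0.6012904  -0.10572649] need [-0.00404825 -0.01701111]
knob [ 0.58946081 -0.04613179] origin [ 0.59590401 -0.12286174] dot [ 0.6012904  -0.10572649] need [-0.00538639 -0.01713525]
[ 0.60054199 -0.11916056 -1.46987936] -84.21788381397027
[0.60456612 0.03781131 0.03331325]
```

Run:
```python
from h import *
S=robot.camera("side"); C=robot.camera("scene")
o=lambda u,v,z:px2z(S,160+u/3.3333-.5,140+v/3.3333-.5,z)
k=lambda u,v,z:px2z(C,170+u/3.3333-.5,110+v/3.3333-.5,z)
th=np.radians(-84.4); n=np.array([-np.sin(th),np.cos(th)]) # drill y dir
O=np.array([.6,-.119])
L=lambda P:round(1000*float((P[:2]-O)@n),1)
print("side slots",[L(o(*q,.02)) for q in ((400,173),(575,149),(220,438),(616,377))])
print("side edges",[L(o(*q,.02)) for q in ((400,131),(590,104),(100,513),(640,428))])
print("scene slots",[L(k(*q,.02)) for q in ((430,345),(550,374),(185,454),(492,524))])
print("scene edges",[L(k(*q,.02)) for q in ((170,272),(575,354),(45,460),(180,492))])
s4=lambda u,v,z:px2z(S,165+u/4-.5,165+v/4-.5,z)
k4=lambda u,v,z:px2z(C,175+u/4.7-.5,165+v/4.7-.5,z)
print("hinge ends side",L(s4(425,12,.165)),L(s4(455,240,.165)),"knob",L(s4(535,175,.097)),L(k4(566,223,.097)))
print("dot",L(s4(406,230,.066)),L(k4(444,253,.066)))
print("scene hinge",L(k4(520,25,.165)),L(k4(452,172,.165)))
print("guard low edge side",L(s4(478,298,.08)),L(s4(455,100,.08)), "scene",L(k4(470,300,.08)),L(k4(533,170,.08)))
```

```text
side slots [-72.8, -71.3, 67.6, 68.9]
side edges [-99.8, -99.0, 97.8, 99.2]
scene slots [-76.5, -73.1, 69.5, 67.0]
scene edges [-95.1, -97.5, 101.4, 100.6]
hinge ends side -52.1 46.6 knob -1.5 -3.4
dot 3.0 2.6
scene hinge -54.6 46.7
guard low edge side 44.0 -50.0 scene 40.0 -49.9
```

{"op": "apply_moves", "data": {
  "rows": [
    [15,[0.006,0,-0.001],0],
    [15,[0.006,0,-0.001],0],
    [15,[0.004,0,-0.002],0],
    [15,[0,0,0],0]
  ]
}}

```text
time_s: 8.2
tool_pos: [0.6016, 0.0304, 0.0333]
orientation: [0.511, -0.486, 0.495, -0.507]
force: [0.9, -0.8, -0.6]
gripper_width: 0.252
```

```bash
python3 avg.py 6 5 scene,side
python3 show.py 6 scene 240 170 60 55 10 2 pics/sc6.png
python3 show.py 6 side 225 190 60 55 10 2 pics/si6.png
```

```text
(no output)
```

View pics/sc6.png

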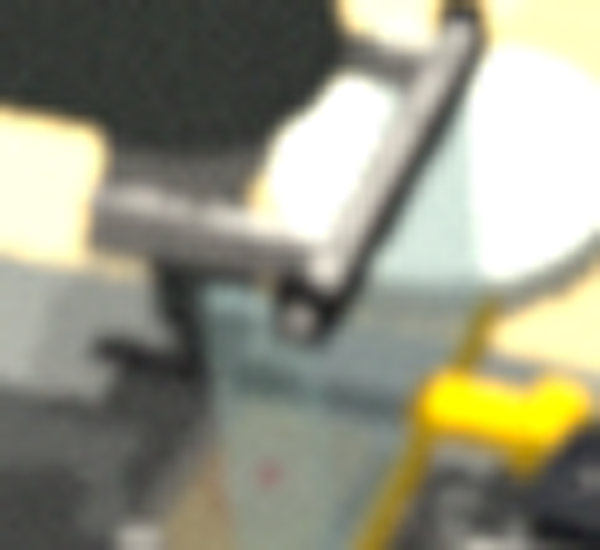

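View pics/si6.png

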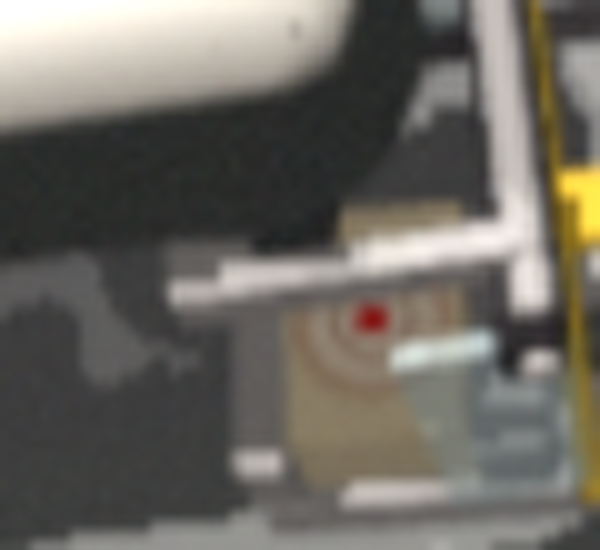

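```bash
cat > need.py <<'E'
from h import *
import sys
us,vs,uc,vc=map(float,sys.argv[1:5])
S=robot.camera("side"); C=robot.camera("scene")
TS=np.array([.5980,-.1192]);TC=np.array([.5966,-.1226])
a=px2z(S,225+us/10-.5,190+vs/10-.5,.066)[:2]; b=px2z(C,240+uc/10-.5,170+vc/10-.5,.066)[:2]
print("side",a,TS-a,"scene",b,TC-b)
st=robot.get_state();m=rot(st["orientation"]).as_matrix()
d=((TS-a)+(TC-b))/2; d=np.r_[d,0]; print("mean",d,"tool",m.T@d, st['tool_pos'],st['force'],np.degrees(np.arctan2(m[1,0],m[0,0])))
E
python3 need.py 372 318 268 472
```

```text
side [ 0.59955155 -0.110189  ] [-0.00155155 -0.009011  ] scene [ 0.59896325 -0.11361741] [-0.00236325 -0.00898259]
mean [-0.0019574 -0.0089968  0.       ] tool [ 0.00900677 -0.00017961 -0.00190253] [0.60163627 0.03031227 0.03331064] [-0.82416759  0.80779273 -0.32477567] -90.31623492710158
```

{"op": "apply_moves", "data": {
  "rows": [
    [15,[0.009,0,-0.002],0],
    [15,[0.004,0,-0.001],0],
    [15,[0,0,0],0],
    [15,[0,0,0],0]
  ]
}}

```text
time_s: 9.2
tool_pos: [0.5996, 0.0203, 0.0333]
orientation: [0.513, -0.485, 0.496, -0.506]
force: [1.4, 3.0, -0.6]
gripper_width: 0.248
```

```bash
python3 avg.py 7 5 scene,side
python3 show.py 7 scene 240 170 60 55 10 2 pics/sc7.png
python3 show.py 7 side 225 190 60 55 10 2 pics/si7.png
```

```text
(no output)
```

View pics/sc7.png

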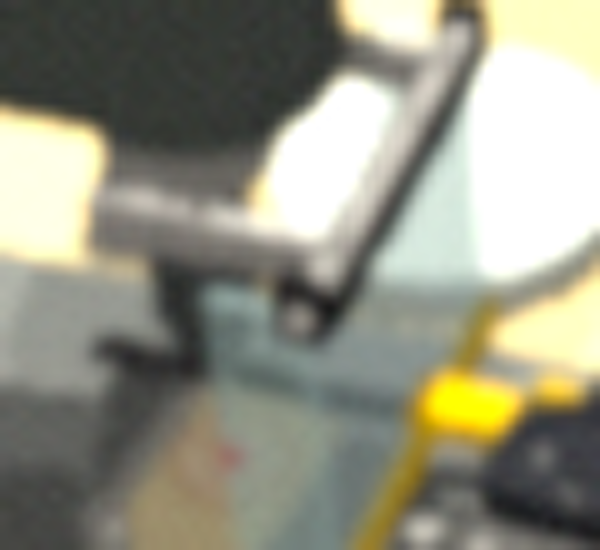

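View pics/si7.png

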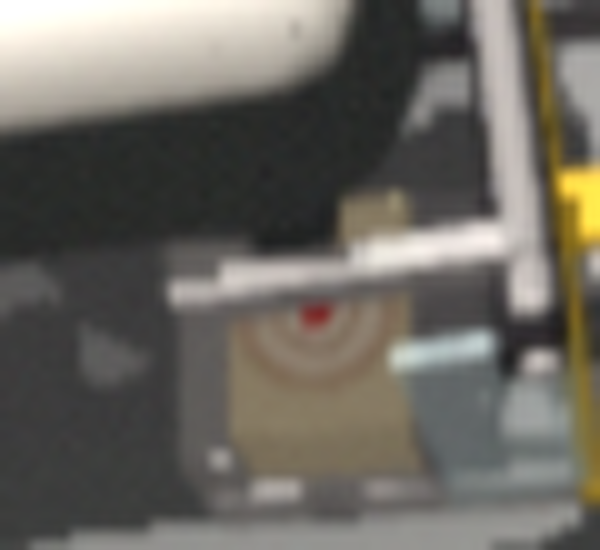

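```bash
python3 need.py 317 312 230 457
python3 - <<'E'
from h import *
import pickle
A=pickle.load(open("avg7.pkl","rb"))
for nm,T,(x0,y0) in (("scene",(.5966,-.1226),(240,180)),("side",(.598,-.1192),(240,200))):
    cam=A[nm]; s=14
    im=np.clip(cam["image"][y0:y0+42,x0:x0+42,::-1]*2.2,0,255).astype(np.uint8)
    im=cv2.resize(im,None,fx=s,fy=s,interpolation=cv2.INTER_CUBIC); raw=im.copy()
    def dr(P,col):
        q=((proj(cam,P)-[x0,y0]+.5)*s).astype(int); cv2.polylines(im,[q.reshape(-1,1,2)],False,col,1)
    th=np.linspace(0,2*np.pi,40); D=lambda X,Y,Z:[T[0]+X,T[1]+Y,Z]
    dr([D(.012*np.cos(t),.012*np.sin(t),.103) for t in th],(0,255,0))
    dr([D(0,0,.103),D(0,0,.078)],(255,0,255))
    dr([D(.003*np.cos(t),.003*np.sin(t),.066) for t in th],(255,255,0))
    cv2.imwrite(f"pics/ov7{nm}.png",np.hstack([raw,im])[:, :] if 0 else cv2.resize(np.hstack([raw,im]),(800,400)))
E
```

```text
side [ 0.59777259 -0.11999418] [0.00022741 0.00079418] scene [ 0.59794862 -0.12372469] [-0.00134862  0.00112469]
mean [-0.00056061  0.00095944  0.        ] tool [-9.57141083e-04 -5.03951469e-06 -5.64492386e-04] [0.59958381 0.02026711 0.03332475] [-0.09552631  2.93292509 -0.98710742] -90.2189001422006
```

View pics/ov7scene.png

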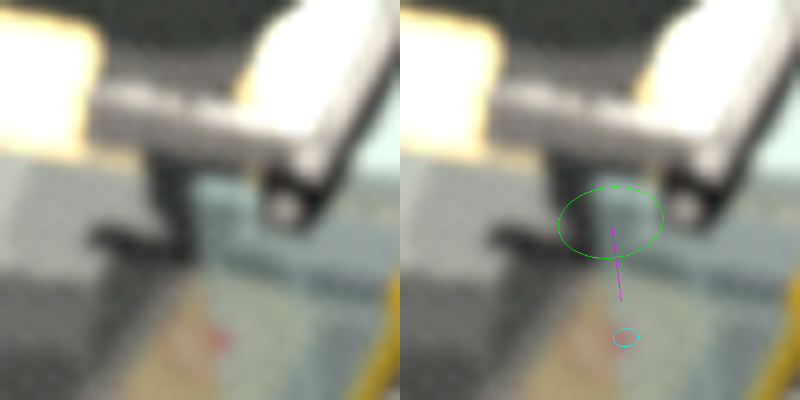

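View pics/ov7side.png

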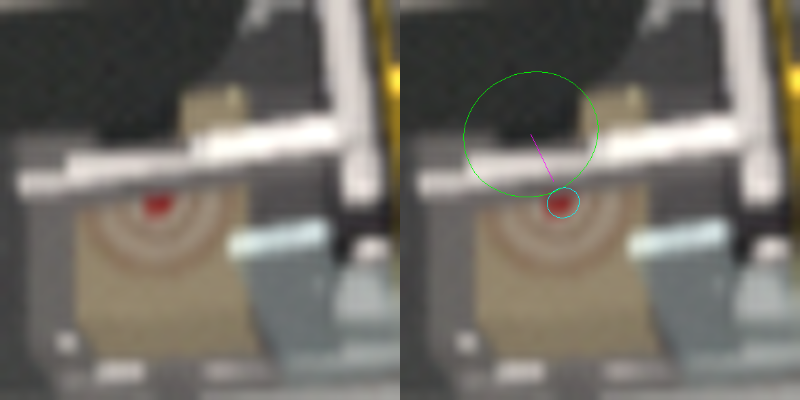

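```bash
python3 avg.py 8 12 scene
python3 - <<'E'
from h import *
import pickle
A=pickle.load(open("avg8.pkl","rb"))["scene"]; im=A["image"]
g=im.mean(2)
print("u    ",list(range(254,274)))
for v in range(198,220): print(v,g[v,254:274].round(0).astype(int))
T=(.5966,-.1226)
print(proj(A,[[*T,.103],[*T,.078],[*T,.066]]))
sub=im[194:222,250:278,::-1]; sub=(sub-sub.min())/(np.percentile(sub,99)-sub.min())*255
cv2.imwrite("pics/t8.png",cv2.resize(np.clip(sub,0,255).astype(np.uint8),None,fx=20,fy=20,interpolation=cv2.INTER_CUBIC))
E
```

```text
u     [254, 255, 256, 257, 258, 259, 260, 261, 262, 263, 264, 265, 266, 267, 268, 269, 270, 271, 272, 273]
198 [69 47 28 23 24 30 41 49 52 51 49 53 55 41 26 24 35 53 64 58]
199 [68 50 30 23 25 34 52 66 72 72 69 69 66 42 23 24 25 28 34 35]
200 [69 51 32 24 24 34 52 66 73 74 74 77 72 48 37 44 42 28 18 18]
201 [69 56 37 26 25 31 44 56 62 63 65 72 70 53 50 62 61 41 18 22]
202 [70 62 47 31 25 28 40 51 54 56 59 65 66 54 54 63 62 42 26 37]
203 [63 63 54 38 26 27 37 49 54 55 59 66 66 57 53 55 50 38 39 54]
204 [46 50 47 38 27 26 36 48 54 56 61 68 69 63 60 57 52 48 53 65]
205 [28 32 32 30 24 23 33 47 53 55 59 63 65 65 67 66 65 63 65 70]
206 [22 22 24 23 22 23 33 46 54 53 54 56 57 60 63 66 69 70 70 70]
207 [29 27 26 27 27 30 37 49 56 53 51 50 50 52 55 59 65 68 67 66]
208 [33 31 32 35 39 42 48 56 61 60 56 54 53 51 51 54 59 61 59 58]
209 [34 34 37 43 47 53 56 62 66 66 65 64 60 59 57 57 59 60 56 52]
210 [35 38 42 48 52 57 62 65 68 70 70 70 69 67 66 65 64 63 58 54]
211 [36 41 47 52 56 60 64 66 68 70 72 72 70 71 71 71 70 68 65 61]
212 [39 45 50 54 58 62 64 66 70 72 72 72 71 71 71 72 73 72 69 66]
213 [43 48 53 56 61 64 65 67 69 72 72 73 72 72 70 71 72 72 70 67]
214 [47 53 56 59 64 67 67 65 65 68 70 73 73 72 71 70 72 72 69 64]
215 [51 56 59 62 66 68 66 65 62 64 69 72 73 74 72 71 72 72 68 62]
216 [55 58 62 63 65 68 68 66 64 65 69 72 73 72 71 70 71 70 67 61]
217 [57 62 64 64 65 68 68 67 67 69 71 72 72 72 70 71 70 68 65 61]
218 [62 66 65 64 63 66 67 68 69 71 72 72 71 71 71 70 68 66 65 61]
219 [65 66 67 66 64 64 65 66 68 71 72 71 72 72 71 69 66 64 64 61]
[[261.64350834 202.83760557]
 [262.72307326 211.08510531]
 [263.22803343 214.94282495]]
```

View pics/t8.png

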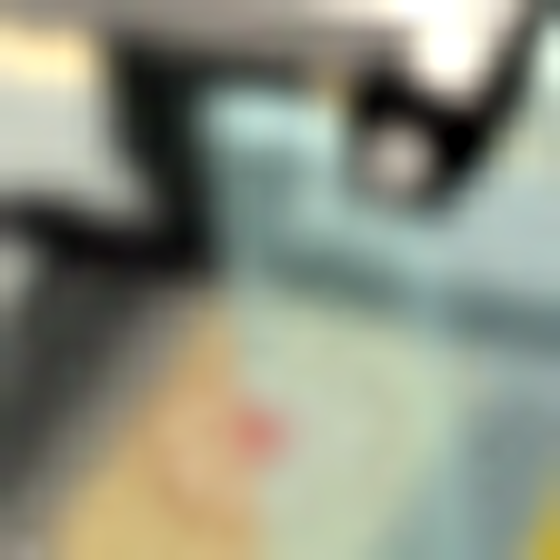

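Run:
```python
from h import *
import pickle
A=pickle.load(open("avg8.pkl","rb"))["scene"]; im=A["image"]
for nm,a in (("R-G",im[...,0]-im[...,1]),("R-B",im[...,0]-im[...,2])):
  print(nm,list(range(256,272)))
  for v in range(203,219): print(v,a[v,256:272].round(0).astype(int))
B=pickle.load(open("avg7.pkl","rb"))["side"]["image"]
a=B[...,0]-B[...,1]
print(list(range(250,264)))
for v in range(216,226): print(v,a[v,250:264].round(0).astype(int))
```

```text
R-G [256, 257, 258, 259, 260, 261, 262, 263, 264, 265, 266, 267, 268, 269, 270, 271]
203 [-1 -1 -2  0 -4 -6 -7 -7 -7 -7 -7 -5 -2  0  0  0]
204 [-1  0  0 -1 -3 -6 -7 -7 -8 -7 -8 -7 -6 -4 -4 -4]
205 [ 0  0 -1 -1 -3 -4 -7 -8 -7 -8 -8 -8 -7 -7 -8 -6]
206 [ 1  0  0  0 -2 -5 -6 -7 -7 -7 -7 -7 -7 -8 -8 -7]
207 [ 0  1  0  0 -1 -3 -6 -6 -6 -6 -6 -7 -7 -7 -8 -7]
208 [ 1  0  1  1  0 -2 -5 -5 -5 -6 -6 -6 -6 -6 -7 -8]
209 [ 0  0  1  2  2  0 -4 -5 -5 -4 -5 -5 -5 -6 -7 -8]
210 [ 0  1  1  3  4  2 -3 -4 -4 -4 -4 -5 -4 -5 -6 -7]
211 [ 0  1  3  5  7  4 -2 -4 -3 -3 -3 -3 -4 -4 -4 -6]
212 [ 1  3  5  7  8  5 -1 -4 -3 -3 -3 -3 -4 -4 -5 -5]
213 [ 2  4  7  9 10  7  3 -1 -2 -3 -3 -3 -3 -2 -5 -5]
214 [ 4  7  9  9 10 10 10  6  1 -1 -3 -3 -3 -3 -4 -6]
215 [ 6  9  9  9 10 13 17 13  5  0 -3 -3 -3 -2 -4 -5]
216 [ 7  9 10  9  9 12 14 11  4 -1 -3 -3 -3 -3 -4 -6]
217 [ 8  9 10  9  9  9  8  4  0 -2 -3 -3 -2 -2 -5 -6]
218 [ 7  8 10  9  9  8  6  0 -2 -3 -3 -3 -3 -3 -5 -6]
R-B [256, 257, 258, 259, 260, 261, 262, 263, 264, 265, 266, 267, 268, 269, 270, 271]
203 [ 1  1  0  1 -3 -4 -5 -6 -5 -4 -4 -3  0  2  3  2]
204 [ 2  1  
[... 578 characters left out ...]
 2]
215 [16 21 22 22 22 23 23 18 10  6  4  4  6  6  5  2]
216 [20 23 23 22 22 22 21 16  9  5  4  4  5  6  4  1]
217 [23 24 23 22 22 21 17 11  6  5  5  5  6  5  3  0]
218 [24 24 24 22 22 20 16  8  5  5  5  5  6  5  2 -2]
[250, 251, 252, 253, 254, 255, 256, 257, 258, 259, 260, 261, 262, 263]
216 [3 3 3 4 4 4 3 3 3 3 3 2 2 2]
217 [3 4 4 4 4 4 4 3 3 3 2 2 2 2]
218 [3 3 3 3 3 3 3 2 3 2 2 2 3 3]
219 [3 2 2 2 3 3 4 4 3 2 3 2 3 5]
220 [ 2  3  3  2  4 14 18 20 12  6  6  5  5  7]
221 [ 4  4  6  6  7 28 39 35 14  8  9  7  7  9]
222 [ 8  7  8  8  8 22 27 20  9  8  8  6  7  9]
223 [ 9  6  7  8  8 12 12  9  7  8  8  7  8 10]
224 [10  8  8  8  8  9  9  8  8  8  7  8  9  8]
225 [9 9 7 7 8 8 8 8 8 7 8 9 9 5]
```

Run:
```python
from h import *
import pickle
A=pickle.load(open("avg7.pkl","rb"))
print(px2z(A["scene"],262.9,215.3,.066)-[.5966,-.1226,0], px2z(A["side"],256.0,221.0,.066)-[.598,-.1192,0])
```

```text
[ 0.00129179 -0.00014424  0.066     ] [ 0.00031791 -0.00115189  0.066     ]
```

{"op": "apply_moves", "data": {
  "rows": [
    [45,[0,0,0],0],
    [45,[0,0,0],0],
    [45,[0,0,0],0],
    [45,[0,0,0],0],
    [45,[0,-0.02,0],0],
    [45,[0,-0.04,0],0],
    [45,[-0.015,-0.04,0],0],
    [45,[-0.02,-0.02,0],0],
    [45,[0,0,0],0]
  ]
}}

```text
time_s: 11.3
tool_pos: [0.5933, 0.0486, 0.1561]
orientation: [0.508, -0.487, 0.497, -0.508]
force: [0.4, -0.1, 0.7]
gripper_width: 0.45
```

```bash
python3 avg.py 9 6 scene,side
python3 show.py 9 scene 240 170 80 60 10 1.8 pics/sc9.png
python3 show.py 9 side 225 180 80 60 10 1.8 pics/si9.png
python3 - <<'E'
import pickle
A=pickle.load(open("avg9.pkl","rb"))
im=A["scene"]["image"];a=im[...,0]-im[...,1]
for v in range(211,219): print(v,a[v,256:272].round(0).astype(int))
im=A["side"]["image"];a=im[...,0]-im[...,1]
for v in range(218,225): print(v,a[v,250:264].round(0).astype(int))
E
```

```text
211 [ 1  2  3  5  6  4 -2 -4 -3 -2 -3 -3 -4 -4 -4 -6]
212 [ 0  2  5  8  8  5  0 -3 -3 -2 -2 -3 -3 -3 -5 -5]
213 [ 3  5  7  9 10  8  3  0 -2 -1 -2 -2 -2 -2 -4 -6]
214 [ 4  7  9 10  9 10 10  6  2 -2 -2 -3 -2 -2 -4 -6]
215 [ 6  9  9  9 10 13 18 14  4 -1 -2 -2 -2 -2 -4 -6]
216 [ 7  9 10  9  9 11 14 11  4 -1 -2 -3 -2 -3 -4 -5]
217 [ 7  9 10  9  9 10  8  5 -1 -4 -3 -3 -2 -2 -4 -6]
218 [ 7  8 10 10  9  8  6  0 -2 -2 -3 -3 -2 -3 -4 -6]
218 [3 4 3 3 3 3 2 3 2 3 3 2 3 3]
219 [3 3 2 2 2 4 4 4 3 2 3 4 4 5]
220 [ 3  2  3  3  4 14 19 20 12  6  7  6  6  8]
221 [ 4  5  6  6  8 28 39 36 14  8 10  7  7 10]
222 [ 8  6  8  8  8 22 28 20  9  9  8  7  8 10]
223 [10  7  7  8  9 12 12  9  8  8  7  7  8 10]
224 [10  7  8  7  8  9  9  8  8  8  7  8  9  8]
```

View pics/sc9.png

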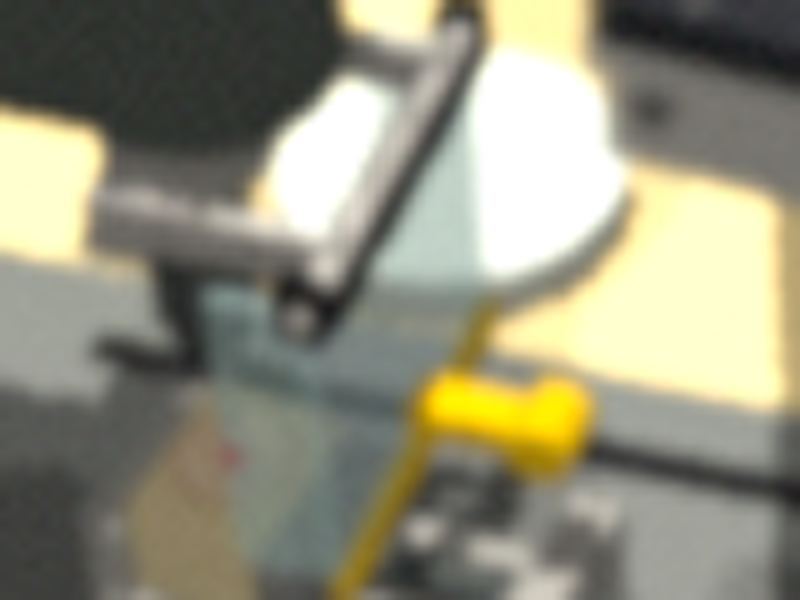

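View pics/si9.png

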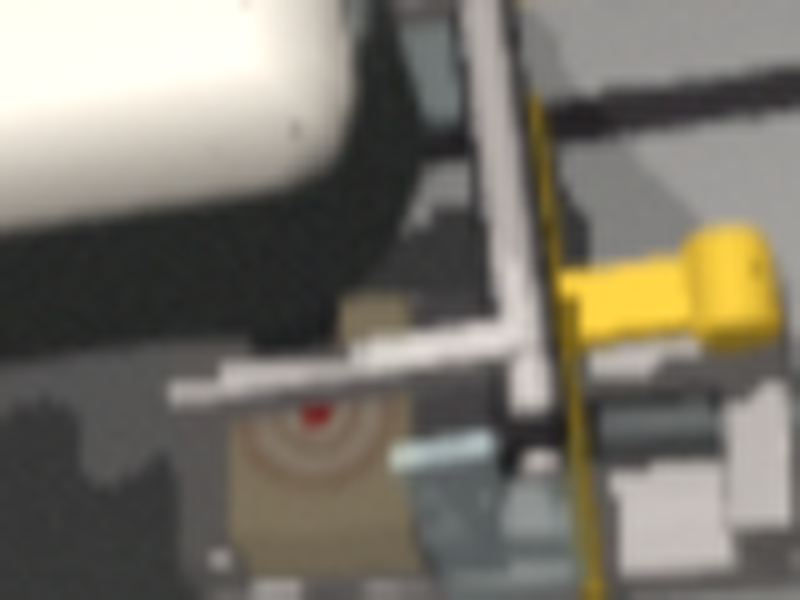

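Run:
```python
from h import *
import pickle
A=pickle.load(open("avg9.pkl","rb"))
print(px2z(A["side"],297.5,208.0,.097),px2z(A["scene"],294.8,212,.097))
plan([([.590,-.025,.135],-84.5),([.590,-.0385,.13],-84.5)],maxd=.03)
```

```text
[ 0.59041064 -0.04380616  0.097     ] [ 0.58971258 -0.04631251  0.097     ]
[[0.0234, 0.0059, -0.0001], -0.0365]
[[0.0233, 0.0059, -0.001], -0.0365]
[[0.0233, 0.0059, -0.0018], -0.0365]
--
[[0.0134, 0.005, -0.0013], -0.0]
--
```

{"op": "apply_moves", "data": {
  "rows": [
    [45,[0.023,0.006,0],-0.036],
    [45,[0.023,0.006,-0.001],-0.036],
    [45,[0.023,0.006,-0.002],-0.036],
    [45,[0.006,0.003,-0.001],0],
    [45,[0,0,0],0]
  ]
}}

```text
time_s: 12.4
tool_pos: [0.5907, -0.0301, 0.1301]
orientation: [0.534, -0.515, 0.47, -0.479]
force: [0.3, 0.0, -0.5]
gripper_width: 0.451
```

Run:
```python
from h import *
c=robot.camera("wrist"); crop(c["image"],140,150,360,240,2.2,"pics/w10.png")
c=robot.camera("side"); crop(c["image"],225,165,110,75,7,"pics/si10.png")
st=robot.get_state();m=rot(st["orientation"]).as_matrix();print(st['tool_pos'],m.round(3),st['q'])
plan([([.590,-.0385,.125],-84.5),([.590,-.0385,.082],-84.5)],maxd=.03)
```

```text
[ 0.59106769 -0.0286585   0.13058355] [[ 0.102  0.028  0.994]
 [-0.995  0.011  0.102]
 [-0.008 -1.     0.029]] [ 0.31199456  0.66275172 -0.48158983  1.7791128   0.40817264  0.77050141
 -0.26890242]
[[0.0097, 0.0056, -0.0021], 0.0066]
--
[[0.0, 0.0215, 0.0], -0.0]
[[0.0, 0.0215, 0.0], -0.0]
--
```

View pics/w10.png

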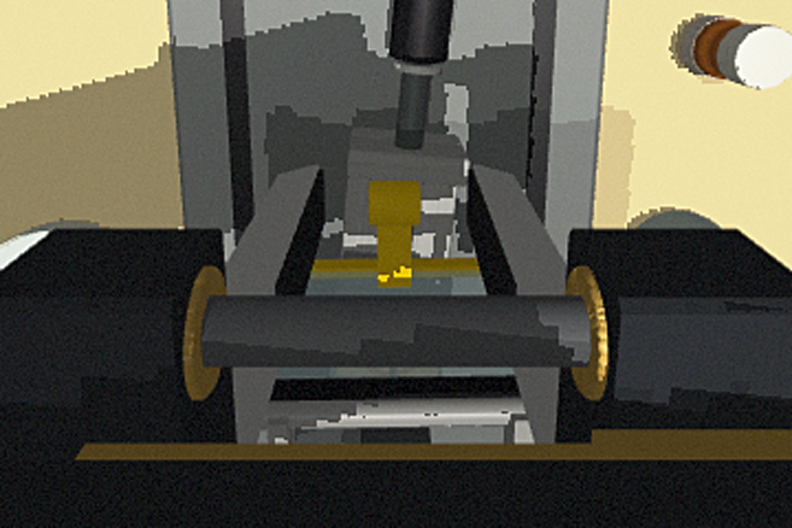

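View pics/si10.png

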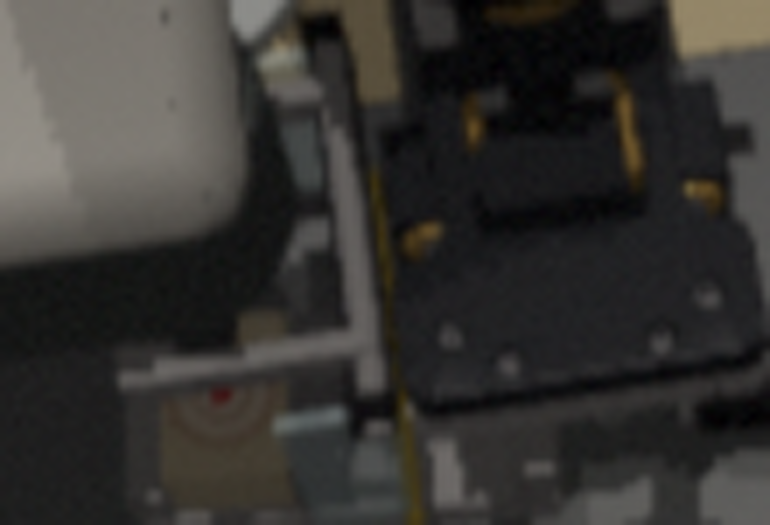

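{"op": "apply_moves", "data": {
  "rows": [
    [45,[0.01,0.003,-0.001],0],
    [45,[0,0.02,0],0],
    [45,[0,0.015,0],0],
    [45,[0,0,0],0]
  ]
}}

```text
time_s: 12.9
tool_pos: [0.5942, -0.0353, 0.0932]
orientation: [0.537, -0.515, 0.467, -0.478]
force: [0.1, -0.3, 0.5]
gripper_width: 0.453
```

Run:
```python
from h import *
c=robot.camera("wrist"); crop(c["image"],140,150,360,240,2.2,"pics/w11.png")
c=robot.camera("scene"); crop(c["image"],230,150,130,90,6,"pics/sc11.png")
st=robot.get_state();print(st['tool_pos'],st['force'])
plan([([.5915,-.0385,.082],-84.5)])
```

```text
[ 0.59535066 -0.03488658  0.09476598] [ 0.86163449 -0.72586569 -0.37324867]
[[0.0032, 0.0128, -0.0042], 0.0113]
--
```

View pics/w11.png

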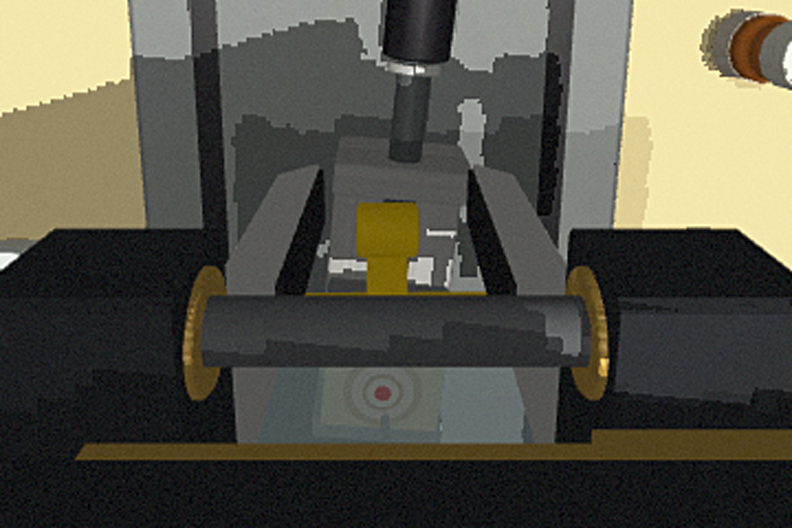

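View pics/sc11.png

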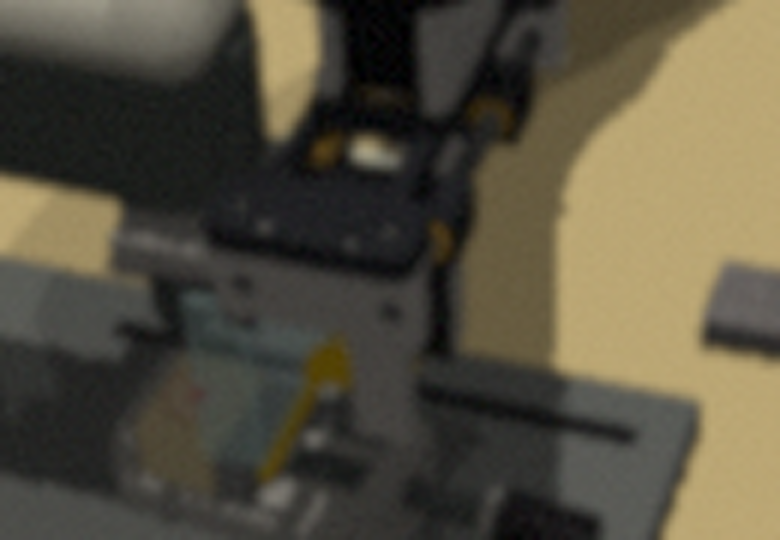

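Run:
```python
from h import *
cs=[robot.camera("wrist") for _ in range(6)]; c=cs[0]; im=np.mean([x["image"] for x in cs],0)
sub=np.clip(im[310:356,270:350,::-1]*2.,0,255).astype(np.uint8)
cv2.imwrite("pics/w12.png",cv2.resize(sub,None,fx=10,fy=10,interpolation=cv2.INTER_CUBIC))
d=px2z(c,140+382/2.2-.5,150+393/2.2-.5,.066);print(d,proj(c,d+[0,0,.012]),proj(c,d+[0,0,.037]),proj(c,d))
print(robot.get_state()['tool_pos'])
import pickle;c=dict(c);c['image']=im;pickle.dump(c,open('w12.pkl','wb'))
```

```text
[ 0.5994488 -0.1219854  0.066    ] [[313.34616575 338.12780447]] [[313.86193926 362.69057167]] [[313.13636364 328.13636364]]
[ 0.59564389 -0.03553553  0.09524685]
```

View pics/w12.png

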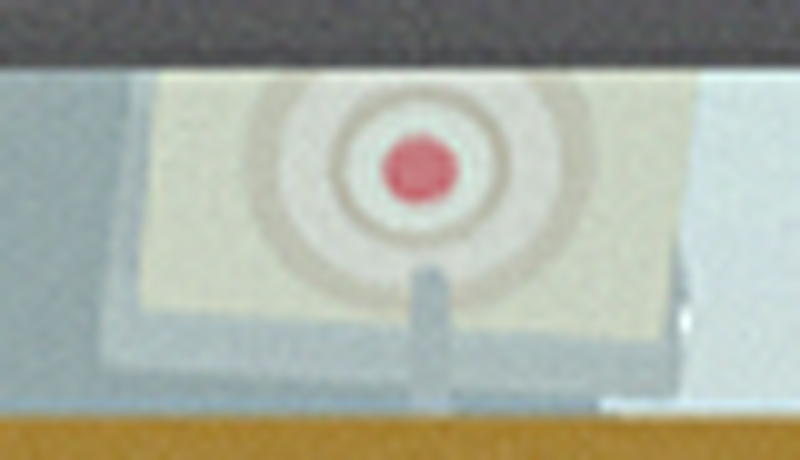

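Run:
```python
from h import *
import pickle;c=pickle.load(open('w12.pkl','rb'))
f=lambda u,v,z:px2z(c,270+u/10-.5,310+v/10-.5,z)
d=f(420,168,.066)
for t in ((429,262),(429,268)): print(f(*t,.078)-d)
print(d)
```

```text
[0.00054879 0.00050046 0.012     ]
[ 6.02995357e-04 -2.63114754e-05  1.20000000e-02]
[ 0.59795226 -0.12041009  0.066     ]
```

{"op": "apply_moves", "data": {
  "rows": [
    [45,[0.002,0.006,-0.004],0],
    [45,[0.001,0.006,0],0],
    [45,[0,0.003,0],0],
    [45,[0,0,0],0]
  ]
}}

```text
time_s: 13.7
tool_pos: [0.5922, -0.0395, 0.0792]
orientation: [0.537, -0.514, 0.466, -0.48]
force: [-0.6, -1.0, -0.6]
gripper_width: 0.452
```

Run:
```python
from h import *
c=robot.camera("wrist"); crop(c["image"],140,150,360,240,2.2,"pics/w13.png")
st=robot.get_state();print(st['tool_pos'],st['force'])
plan([([.5925,-.0385,.082],-84.5)])
```

```text
[ 0.59226579 -0.03948453  0.07932248] [ 0.06857557 -0.53910691 -0.33720085]
[[-0.001, -0.0027, 0.0003], 0.0099]
--
```

View pics/w13.png

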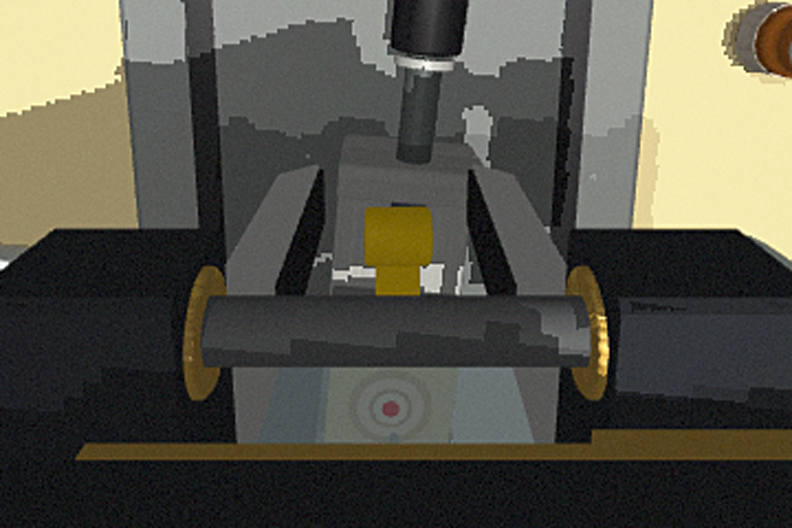

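{"op": "apply_moves", "data": {
  "rows": [
    [8,[0,0,0],0],
    [8,[0,0,0],0],
    [8,[0,0,0],0],
    [8,[0,0,0],0],
    [8,[0,0,0],0],
    [8,[0,0,0],0]
  ],
  "squeeze": 12
}}

```text
time_s: 14.35
tool_pos: [0.5928, -0.0392, 0.0795]
orientation: [0.538, -0.514, 0.466, -0.48]
force: [0.2, -0.3, 0.2]
gripper_width: 0.189
```

Run:
```python
from h import *
c=robot.camera("wrist"); crop(c["image"],140,150,360,240,2.2,"pics/w14.png")
st=robot.get_state();print(st['tool_pos'],st['force'],st['gripper_width'])
```

```text
[ 0.59273309 -0.03918548  0.07944754] [ 1.20209373 -0.26119445 -0.73114993] 0.19278979170568228
```

View pics/w14.png

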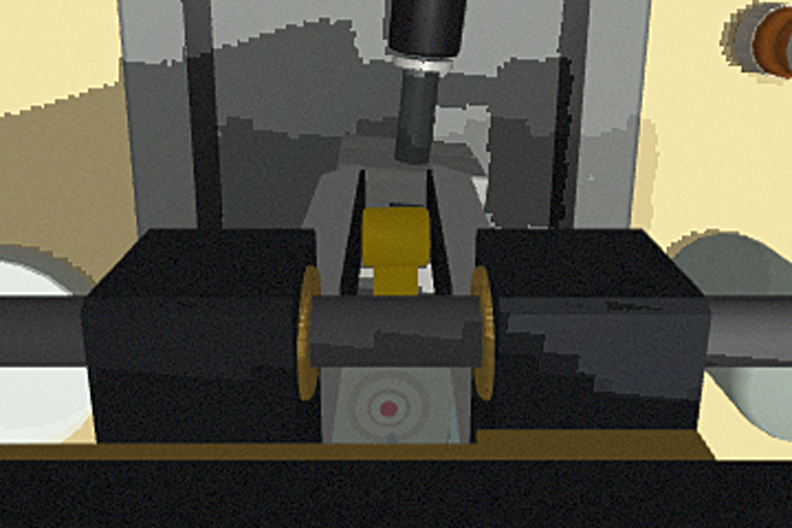

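```bash
cat > arc.py <<'E'
import numpy as np,json
from h import *
# knob estimated from TCP, hinge from grasp start
st=robot.get_state(); p=np.array(st['tool_pos']); p0=np.array([.5928,-.0392,.0795])
m=rot(st["orientation"]).as_matrix()
th=np.radians(-84.4); f=-np.array([np.cos(th),np.sin(th),0]) # front
R0=np.hypot(.032,.068)
d=p-p0; a=.032+d@f; z=-.068+d[2]
print("radius",np.hypot(a,z),"guard deg",np.degrees(np.arctan2(a,-z)-np.arctan2(.032,.068)),"lat",d@np.array([-np.sin(th),np.cos(th),0]),st['force'],st['gripper_width'])
ph=np.arctan2(a,-z);pe=np.arctan2(.032,.068)+np.radians(60)
n=max(1,int(np.ceil((pe-ph)/np.radians(7.5))))
cur=p
for x in np.linspace(ph,pe,n+1)[1:]:
    t=p0+f*(R0*np.sin(x)-.032)+np.array([0,0,-R0*np.cos(x)+.068])
    print((m.T@(t-cur)).round(4)); cur=t
E
python3 arc.py
```

```text
radius 0.07520957891469726 guard deg -0.002554188160902775 lat -6.517099944603891e-05 [ 1.20209373 -0.26119445 -0.73114993] 0.19278979170568228
[-0.0077 -0.0042  0.0003]
[-0.0072 -0.005   0.0002]
[-0.0066 -0.0058  0.0003]
[-0.0058 -0.0065  0.0003]
[-0.005  -0.0071  0.0003]
[-0.0042 -0.0077  0.0003]
[-0.0033 -0.0081  0.0003]
[-0.0023 -0.0084  0.0003]
[-0.0013 -0.0086  0.0003]
```

{"op": "apply_moves", "data": {
  "rows": [
    [8,[-0.008,-0.004,0],0],
    [8,[-0.007,-0.005,0],0],
    [8,[-0.006,-0.006,0],0],
    [8,[0,0,0],0]
  ]
}}

```text
time_s: 14.8
tool_pos: [0.5905, -0.017, 0.0962]
orientation: [0.538, -0.513, 0.465, -0.48]
force: [0.3, -1.2, -1.5]
gripper_width: 0.193
```

```bash
python3 arc.py
```

```text
radius 0.07476337400533856 guard deg 21.424445709997297 lat -7.879007736363833e-05 [ 0.29469776 -1.24579351 -1.47201702] 0.19290518999598252
[-0.0058 -0.0061  0.0004]
[-0.0047 -0.007   0.0003]
[-0.0039 -0.0075  0.0003]
[-0.0031 -0.0078  0.0003]
[-0.0022 -0.0081  0.0003]
[-0.0012 -0.0083  0.0003]
```

Good tracking; continue.

{"op": "apply_moves", "data": {
  "rows": [
    [8,[-0.006,-0.006,0],0],
    [8,[-0.005,-0.007,0],0],
    [8,[-0.004,-0.0075,0],0],
    [8,[0,0,0],0]
  ]
}}

```text
time_s: 15.2
tool_pos: [0.589, -0.0016, 0.1194]
orientation: [0.538, -0.513, 0.464, -0.481]
force: [1.9, -1.4, -1.9]
gripper_width: 0.192
```

```bash
python3 arc.py
python3 - <<'E'
from h import *
c=robot.camera("scene"); crop(c["image"],220,130,130,95,6,"pics/sc15.png")
E
```

```text
radius 0.07525999301450868 guard deg 42.86763453797841 lat -0.00012569919796835178 [ 1.91227012 -1.42279323 -1.89962519] 0.19248161590986335
[-0.0024 -0.0071  0.0004]
[-0.0018 -0.0073  0.0003]
[-0.001  -0.0074  0.0003]
```

View pics/sc15.png

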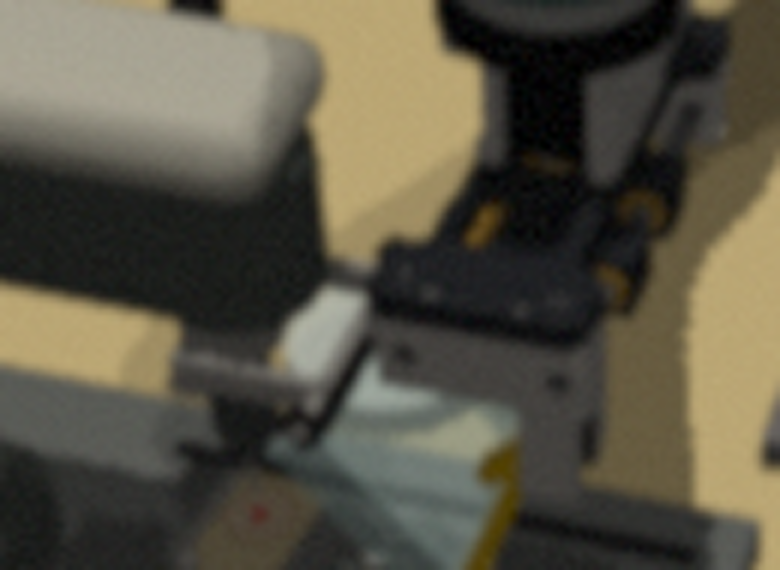

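{"op": "apply_moves", "data": {
  "rows": [
    [8,[-0.0025,-0.0065,0],0],
    [8,[-0.002,-0.0065,0],0],
    [8,[-0.001,-0.0065,0],0],
    [8,[0,0,0],0],
    [8,[0,0,0],0]
  ]
}}

```text
time_s: 15.75
tool_pos: [0.5884, 0.0042, 0.1401]
orientation: [0.539, -0.512, 0.464, -0.481]
force: [2.5, -1.1, -2.2]
gripper_width: 0.193
```

```bash
python3 arc.py
```

```text
radius 0.07599345579442293 guard deg 59.203860804032296 lat -0.00017804239952974476 [ 2.49264434 -1.07923005 -2.24661543] 0.1926623516271229
[ 0.0007 -0.0011  0.0002]
```

{"op": "apply_moves", "data": {
  "rows": [
    [8,[0.0005,-0.001,0],0],
    [8,[0,0,0],0],
    [8,[0,0,0],0]
  ]
}}

```text
time_s: 16.05
tool_pos: [0.5883, 0.0043, 0.1408]
orientation: [0.539, -0.512, 0.465, -0.481]
force: [2.4, -1.2, -1.7]
gripper_width: 0.191
```

```bash
python3 arc.py; python3 avg.py 16 5 scene,side,wrist; python3 show.py 16 scene 220 140 120 85 6.5 1.8 pics/sc16.png; python3 show.py 16 side 220 160 120 85 6.5 1.8 pics/si16.png;python3 show.py 16 wrist 140 150 360 240 2.2 1.4 pics/w16.png
```

```text
radius 0.07605973397549734 guard deg 59.707974906142375 lat -0.0001831732594913126 [ 2.39302785 -1.21752945 -1.70951569] 0.19056998063881236
[ 0.0009 -0.0005  0.0002]
```

View pics/sc16.png

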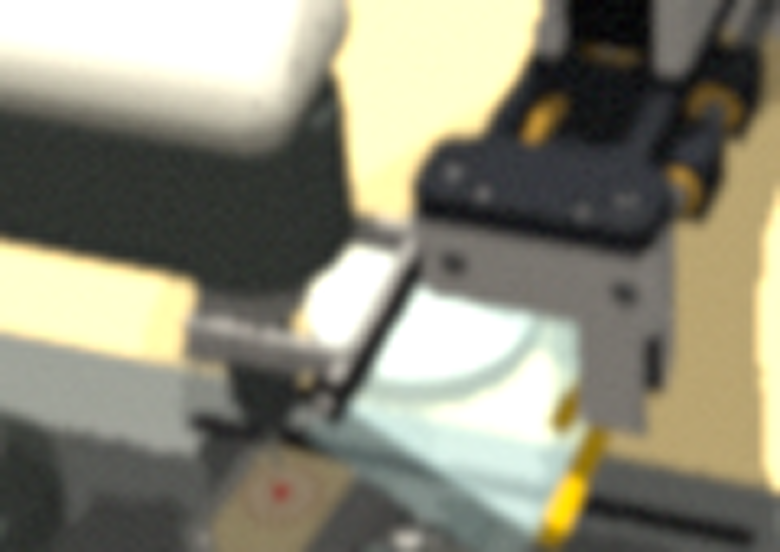

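View pics/si16.png

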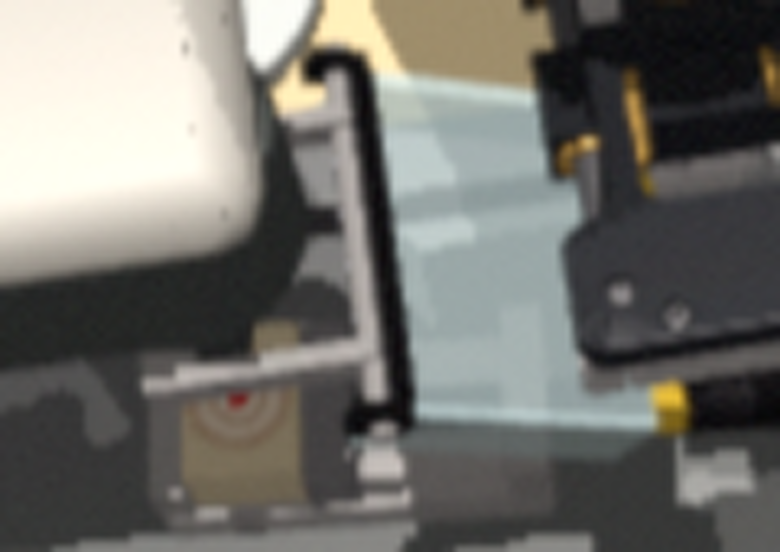

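View pics/w16.png

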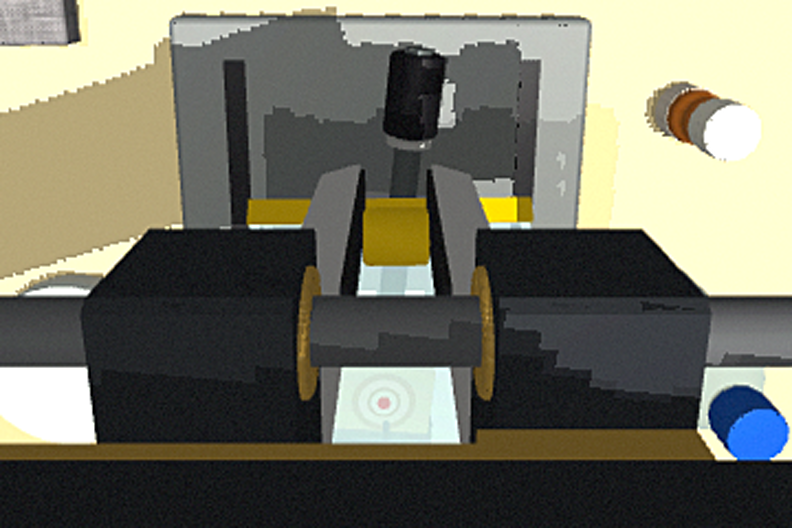

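Run:
```python
from h import *
import pickle
A=pickle.load(open("avg16.pkl","rb"))
th=np.radians(-84.4);ex=np.array([np.cos(th),np.sin(th)]);ey=np.array([-np.sin(th),np.cos(th)])
TW=np.array([.5982,-.1203])
for nm,T,(x0,y0,s) in (("side",(.598,-.1192),(220,160,6.5)),("scene",(.5966,-.1226),(220,140,6.5)),("wrist",TW,(140,150,2.2))):
    for a in (0,54,57,60,63,66):
        r=np.radians(a);out=[]
        if a==0: continue
        for L in (.079,.085):
          for y in (.046,-.046):
            X=-.045-L*np.sin(r);Z=.165-L*np.cos(r)
            P=np.r_[np.array(T)+ex*X+ey*y,Z]
            out.append(((proj(A[nm],P)[0]-[x0,y0]+.5)*s).round(0))
        print(nm,a,*out)
```

```text
side 54 [656. 433.] [602. 108.] [675. 434.] [620. 111.]
side 57 [665. 427.] [610. 101.] [685. 428.] [629. 104.]
side 60 [673. 421.] [618.  94.] [694. 422.] [638.  96.]
side 63 [681. 415.] [625.  87.] [702. 415.] [645.  89.]
side 66 [688. 409.] [631.  80.] [710. 409.] [652.  81.]
scene 54 [536. 539.] [624. 351.] [551. 550.] [638. 362.]
scene 57 [543. 533.] [630. 345.] [558. 544.] [645. 355.]
scene 60 [549. 526.] [637. 338.] [565. 537.] [652. 348.]
scene 63 [554. 519.] [642. 331.] [571. 529.] [658. 340.]
scene 66 [560. 512.] [647. 324.] [577. 521.] [663. 332.]
wrist 54 [525. 218.] [250. 220.] [523. 201.] [252. 202.]
wrist 57 [528. 215.] [248. 217.] [526. 197.] [249. 199.]
wrist 60 [531. 213.] [246. 215.] [530. 195.] [247. 196.]
wrist 63 [534. 211.] [244. 213.] [533. 193.] [244. 194.]
wrist 66 [538. 210.] [241. 213.] [537. 191.] [242. 193.]
```

Run:
```python
from h import *
import pickle
A=pickle.load(open("avg16.pkl","rb")); 
i0=cv2.imread("pics/side0.png")[:,:,::-1].astype(float); d=np.abs(i0-A["side"]["image"]).max(2)
for nm,(x,y,w,h) in {"bottle":(252,285,40,40),"vial":(328,288,22,22),"brush":(325,125,85,30),"small":(415,222,78,42)}.items(): print(nm,d[y:y+h,x:x+w].mean().round(1))
print(robot.job_done()); st=robot.get_state(); print(st['time_s'],st['tool_pos'],st['gripper_width'])
```

```text
bottle 11.0
vial 12.8
brush 27.8
small 12.0
the job is handed in; nothing more can be done
None
the job is handed in; nothing more can be done
```

The job is handed in with the red dot under the bit and the guard held open at about 60°. It took roughly 17 s of the 51 s allowed.

**What I did**
- I gripped the larger vise, the one on the drill's table, by its black handle. With the guard down I slid it flat until the dot sat under the bit, then let go.
- I then pinched the yellow knob by its flat ends, swung the guard up along its arc and kept holding it there.

**Last checks**
- **Aim:** a wrist-camera view through the closed guard, taken after letting go, showed bit and dot together. The dot was within about 0.7 mm of the point under the tip. The scene and side views put the dot at the same pixels before and after letting go, and again with the guard open.
- **Guard angle:** the arm's motion gives 59.7°. The yellow edge in the wrist view also fits about 60°. The side and scene views only agree to within about 3°, reading roughly 57–60°.
- **Other things:** I never came near the other items on the bench. A picture comparison with the start was inconclusive because of shadows and noise: brightness differed by 11 to 13 for the bottle, vial and small vise, and 28 for the brush. I did not check the dish that way or look closer. Measured tool forces were at most about 5 N wherever I read them.

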